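# Park the moulder roller on the free drain board, chocked on its low side

## Robot

A 7-joint arm with a two-finger parallel gripper is mounted at the origin on the work surface. World frame = base frame: x ahead of the robot, y to its left, z up, the work surface at z = 0. Lengths are in m, angles in degrees, forces in N, time in s.
With the tool pointing down it reaches from about 0.425 to 0.975 m from the base axis. Payload 16.7 kg.
Tool frame: the origin (TCP) lies between the finger pads; the fingertips stand 14 mm ahead of it and the grasp point (between the pads) lies 5 mm behind it; z points along the fingers, y is the direction in which the jaws open and shut (so a half turn about z gives the same grasp; the last joint's range is limited). The gripper opens to 85 mm and grips with 20 to 120 N. Pads are 22 mm wide; open, the fingers measure 114 mm over their backs; the gripper's body (76 mm by 85 mm) begins 54 mm behind the grasp point. The pads swing forward as they close: fully open they stand 13 mm farther back than shut.
Start: joints at [57.611, 24.414, 4.234, 92.017, -1.954, 63.644, -3.845], TCP at [0.273, -0.617, 0.245] pointing down, gripper open.
Joint ranges: [-163.25, 163.25], [-28.42, 122.38], [-70.27, 78.77], [12.13, 141.07], [-58.53, 238.53], [9.26, 117.41], [-156.51, 156.51]. Speed limits (degrees/s): [108.29, 108.29, 136.94, 136.94, 172.46, 172.46, 172.46].

## Interface

Orientations are given as a 3x3 rotation matrix whose columns are the frame's x, y, z axes.
In Python, from plant import observe, get_image, get_calibration, job_done gives the robot as it stands. The module is installed in compiled form; this text tells all that it offers.
- The arm moves only by the tool send_rows, never from a script. Its argument "commands" is a list of rows, each an object of numbers: "tx", "ty", "tz": the shift along the tool's x, y, z in mm; "roll": the turn about the tool's z in units of 5 degrees (1.0 is 5 degrees). A call has 1 to 10 rows; each row is the pose to reach, as a shift and turn from the pose commanded when the call began, along the tool's axes at that moment; what a row does not reach only later rows make up. A row lasts 1/10 s, in which the tool goes at most 50 mm and 8.59 degrees, less where a joint would pass 70% of its speed; a pose out of reach is approached as far as the arm can. A call with a gripper value outside its range is refused whole. "gripper" is the gripper command: -1 is shut, 1 is fully open, values between are in proportion, set as the call begins (left out, the last holds). The fingers move at their own pace and stop on an object; the grip force is fixed at half the most. Time passes only in rows, so rows that repeat a pose let the fingers close. It gives the time, the measured TCP pose, the force and the opening at its end, in the units of the state.
- observe(): the state, without advancing time (a new reading comes with each control period).
- get_image(name): name is "scene" or "top"; returns the picture (400x640x3 uint8, red, green, blue); there is no depth.
- get_calibration(name): a dict with "vertical_fov" (degrees; the focal length in pixels is half the picture's height over the tangent of half this angle, whatever the lens; pixels are square), "cx", "cy" (the principal point, pixels), "R" (3x3) and "t" (3): a world point X has camera coordinates R X + t. Camera axes: x right, y down, z forward; pixel columns grow to the right and rows downward; lengths in m; the calibration is good to about 2 mm. A picture is of the moment at which its call begins. get_calibration takes no time and is no camera call.
- job_done(): hands the job in, once; it reports no verdict.
The state is a dict: "time_s": time; "joint_pos": joint angles; "qd": joint speeds; "joint_torque": joint torques, N m; "eef_pos": TCP position; "ee_rot": TCP orientation; "force": force on the tool from outside, world axes, zero at the start; "ft_torque": the same for the moment, N m; "grip_width": opening from 0.0 (shut) to 1.0 (fully open).
Only numpy, scipy, OpenCV 4.12 (cv2) and the standard library are available. Lean on these libraries where they do the work, as an engineer would, in place of code of your own. Each camera call takes 0.05 s, during which the arm holds its last target. There are 200 camera calls.

## Task

Park the wooden roller on the drain board under the wire shelf that has no tub on it, lying front to back and not overhanging the board. The boards slope sideways: first stand the chock on the free board near the edge that is the low one, bevelled feet pointing uphill, then bring the roller in, ease it gently down against both feet, and let go only once it rests there, so that it stays put. Leave the cup and the can where they stand.

Things in the scene. Friction and masses are not known exactly. Their poses are not given: they have to be found in the camera images.
- rack: fixed wire shelf on two rear posts (x +140, y +-310 mm). Origin on the bench midway between the two drain boards; x away from the robot, y to its left. Wires span x -34 to +134, y +-304, z 190 to 206 mm, covering the boards' rear two thirds: a hand must come in from the robot's side leaning back some 40 degrees. A jar (60 mm wide, 80 high) stands on it.
- board_l: fixed white drain board, 200 mm front to back (x) by 230 mm (y), under the shelf's left or right half, axes as the rack's. Its top slopes down 6 degrees towards its +y edge (robot's left): low edge at +y. Origin on the bench under its middle; top surface 28 mm above it at the middle, 16 at the low edge, 40 at the high edge.
- board_r: the other drain board, its mirror image: the low edge is at -y (the robot's right), all else as for board_l.
- tub: heavy fixed lidded grey tub, 114 mm wide and 112 mm high, standing on one of the two boards, which is therefore taken. Origin at the centre of its underside.
- cradle: fixed aluminium cradle for the roller on the open bench, 130 x 85 mm, long axis x. Origin at the centre of its underside. Four rubber pads (40 to 62 mm either side of the middle along x, up to 22 mm high) carry the roller; between them the base plate is 10 mm thick.
- roller_mid (a point): centre of the wooden roller: 60 mm in diameter, 150 mm long, about 0.6 kg, with a steel journal 16 mm thick sticking out 20 mm at each end. Its own x axis runs along the roller; it rolls freely about that axis. It starts lying level in the cradle, parallel to the cradle's x, its centre 44.5 mm above the bench.
- chock_grip (a point): mid-bar of the loose black rubber chock (0.5 kg), 30 mm above its flat underside. Upright bar along its x: 120 long, 18 thick (y), 46 mm high. Two feet (26 wide, 14 high, at x +-45) reach towards its +y to 64 mm, ends bevelled 45 degrees; a finger fits between. Roller against both: its axis 80 mm from the bar's mid-plane. Starts with feet roughly towards the robot. Slides if pushed over about 3 N.
- cup: bystander: steel cup, 72 mm wide, 85 mm high, standing on the bench; origin at its underside
- can: bystander: metal can, 74 mm wide, 110 mm high, standing on the bench at the right; origin at its underside
There are look-alikes about, which are no part of the job. What is meant by the part that bears chock_grip is not turquoise, and is the smaller of those in its own colour. Of the things shaped like the part that bears roller_mid, the wooden one is meant.

How it is judged:
By the outcome, as a careful person would: the job done as asked, in the order asked, and still so for the second after the job is handed in, with the robot touching nothing.
It also fails if it takes over 72 s, if anything falls off the work surface, if the arm or the gripper's body presses on something with over 40 N, if the wrist force passes 120 N, or if a joint passes its speed limit or range.

## Working session

There is one attempt and no reset: what is moved stays moved. The work goes in short steps, Python scripts to look and compute and a tool call to move; the robot and the scene stay as the last step left them, time stands still between calls to the robot, and variables do not carry over. Pictures are saved under pics/ and viewed, about 8 in all and at most 12, crops included, and the job is handed in when it is done.

Besides the shell and the picture viewer there is one more tool, called after "Request:" as name(argument=value, ...), one argument or row to a line, values as JSON. send_rows: Moves the arm, as the interface text tells. Its arguments: {"type":"object","properties":{"commands":{"type":"array"},"gripper":{"type":"number"}},"required":["commands"]}

```bash
mkdir -p pics; cat > h.py <<'E'
import numpy as np, cv2
from plant import observe,get_image,get_calibration,job_done
def K(n):
    c=get_calibration(n); f=200/np.tan(np.radians(c["vertical_fov"])/2)
    return f,c["cx"],c["cy"],np.array(c["R"]),np.array(c["t"])
def proj(n,X):
    f,cx,cy,R,t=K(n); p=(R@np.atleast_2d(X).T).T+t
    return np.c_[f*p[:,0]/p[:,2]+cx,f*p[:,1]/p[:,2]+cy]
def ray(n,uv,z):
    f,cx,cy,R,t=K(n); uv=np.atleast_2d(np.array(uv,float))
    d=np.c_[(uv[:,0]-cx)/f,(uv[:,1]-cy)/f,np.ones(len(uv))]@R
    o=-R.T@t
    return o+d*((np.asarray(z)-o[2])/d[:,2])[:,None]
def snap(n,name):
    im=get_image(n); cv2.imwrite(f"pics/{name}.png",im[:,:,::-1]); return im
E
python3 - <<'E'
from h import *
for n in("scene","top"):
    snap(n,n+"0"); c=get_calibration(n); print(n,c["vertical_fov"],c["cx"],c["cy"],np.round(c["R"],3).tolist(),np.round(c["t"],3), -np.array(c["R"]).T@np.array(c["t"]))
s=observe(); print({k:np.round(v,3).tolist() for k,v in s.items()})
E
```

```text
scene 49.602597550218086 325.0432249210999 199.76773761961425 [[-0.762, 0.648, 0.006], [0.528, 0.626, -0.574], [-0.375, -0.434, -0.819]] [ 0.362 -0.273  1.545] [0.99972383 0.60689411 1.10702747]
top 50.485552788424165 325.3328530940093 200.18589138947817 [[0.008, -1.0, 0.004], [-0.99, -0.009, -0.144], [0.144, -0.003, -0.99]] [0.067 0.504 1.272] [0.3152016  0.07543471 1.33109452]
{'time_s': 0.1, 'joint_pos': [57.612, 24.445, 4.231, 92.049, -1.956, 63.642, -3.846], 'qd': [0.03, -0.061, -0.073, -0.039, -0.031, 0.042, 0.035], 'joint_torque': [0.008, -95.153, 3.772, -46.44, 0.02, 0.006, 0.0], 'eef_pos': [0.272, -0.617, 0.245], 'ee_rot': [[0.915, 0.404, -0.0], [0.404, -0.915, 0.001], [-0.0, -0.001, -1.0]], 'force': [-0.283, -0.765, -1.032], 'ft_torque': [-0.016, -0.03, 0.043], 'grip_width': 1.0}
```

View pics/scene0.png

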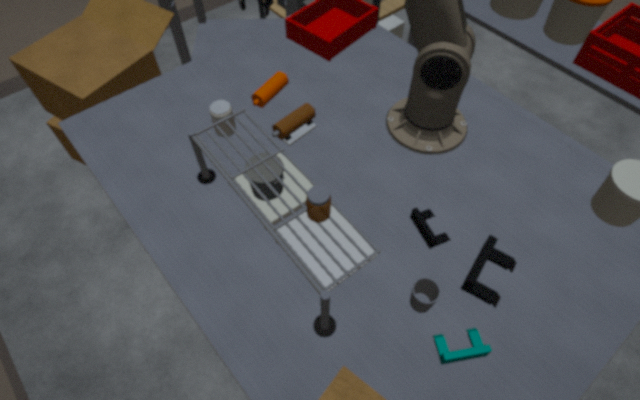

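View pics/top0.png

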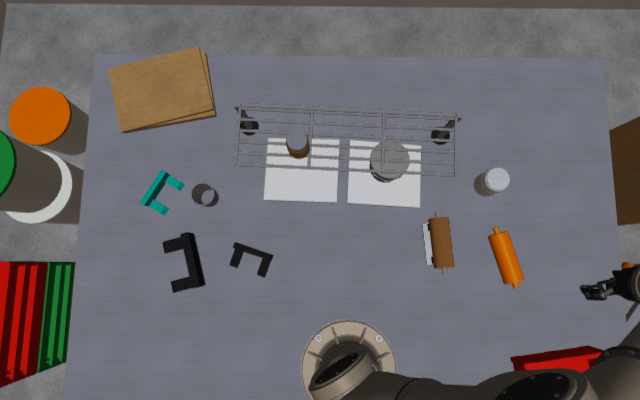

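The free board is the left one in the top view (301,170), because the tub stands on the right one (389,165).

- **Chock candidates (top view):** turquoise (163,193), large black (184,263) and small black (251,257). The small black one fits, as it is not turquoise and is the smaller of the black pair.
- **Roller candidates (top view):** brown wood (441,243) and orange (506,258). The brown one is the wooden one.

I'll confirm both in a crop and measure at the same time.

```bash
cat > m.py <<'E'
from h import *
im=cv2.imread("pics/top0.png"); hsv=cv2.cvtColor(im,cv2.COLOR_BGR2HSV)
def big(mask,box):
    m=np.zeros_like(mask); x0,y0,x1,y1=box; m[y0:y1,x0:x1]=mask[y0:y1,x0:x1]
    cs,_=cv2.findContours(m,cv2.RETR_EXTERNAL,cv2.CHAIN_APPROX_NONE); return max(cs,key=cv2.contourArea)
dark=cv2.inRange(hsv,(0,0,0),(180,255,50))
c=big(dark,(222,232,282,285)); print("chock area",cv2.contourArea(c),"approx",cv2.approxPolyDP(c,3,True)[:,0].tolist())
c2=big(dark,(155,225,215,300)); print("big black area",cv2.contourArea(c2))
br=cv2.inRange(hsv,(5,90,40),(20,255,200)); c=big(br,(420,205,460,275)); r=cv2.minAreaRect(c); b=cv2.boxPoints(r)
print("roller rect",r,b.round(1).tolist()); print("mid z.055",ray("top",[r[0]],.055).round(4))
print("corners",ray("top",b,.0445).round(4).tolist())
wh=cv2.inRange(hsv,(0,0,170),(180,60,255))
for box in((255,135,344,210),(344,135,425,215)):
    c=big(cv2.morphologyEx(wh,cv2.MORPH_CLOSE,np.ones((9,9))),box); print("board",cv2.boxPoints(cv2.minAreaRect(c)).round(1).tolist(),cv2.approxPolyDP(c,4,True)[:,0].tolist())
a=cv2.resize(im[225:290,215:295],None,fx=5,fy=5,interpolation=2)
b=cv2.resize(im[205:270,405:475],None,fx=5,fy=5,interpolation=2)
cv2.imwrite("pics/crop1.png",np.hstack([a,b]))
cv2.imwrite("pics/crop2.png",cv2.resize(im[95:215,228:428],None,fx=4,fy=4,interpolation=2))
E
python3 m.py
```

```text
chock area 444.0 approx [[234, 243], [230, 264], [237, 266], [244, 250], [263, 258], [258, 274], [264, 276], [272, 255]]
big black area 1049.0
roller rect ((440.95123291015625, 242.06097412109375), (50.908939361572266, 19.988109588623047), 83.6598129272461) [[428.20001220703125, 217.89999389648438], [448.1000061035156, 215.6999969482422], [453.70001220703125, 266.29998779296875], [433.79998779296875, 268.5]]
mid z.055 [[ 0.3771 -0.2762  0.055 ]]
corners [[0.4508, -0.2425, 0.0445], [0.4581, -0.3033, 0.0445], [0.3056, -0.3151, 0.0445], [0.2985, -0.2552, 0.0445]]
board [[263.70001220703125, 199.1999969482422], [265.8999938964844, 136.6999969482422], [338.6000061035156, 139.3000030517578], [336.29998779296875, 201.8000030517578]] [[268, 139], [264, 199], [336, 201], [338, 140], [312, 139], [312, 157], [294, 159], [288, 157], [285, 139]]
board [[346.0, 202.3000030517578], [350.1000061035156, 139.8000030517578], [423.0, 144.5], [419.0, 207.0]] [[350, 141], [348, 202], [419, 207], [420, 146], [403, 145], [410, 156], [407, 174], [381, 183], [369, 172], [371, 147], [378, 143]]
```

View pics/crop1.png

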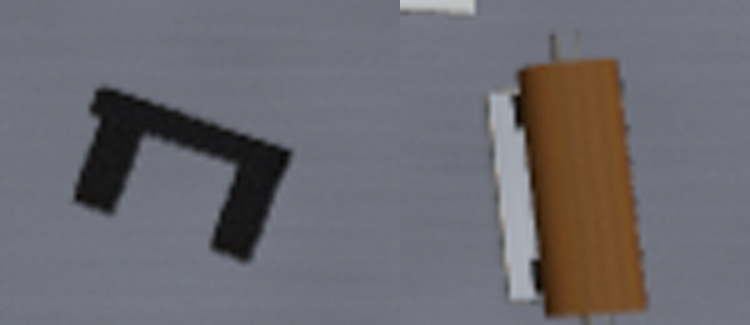

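View pics/crop2.png

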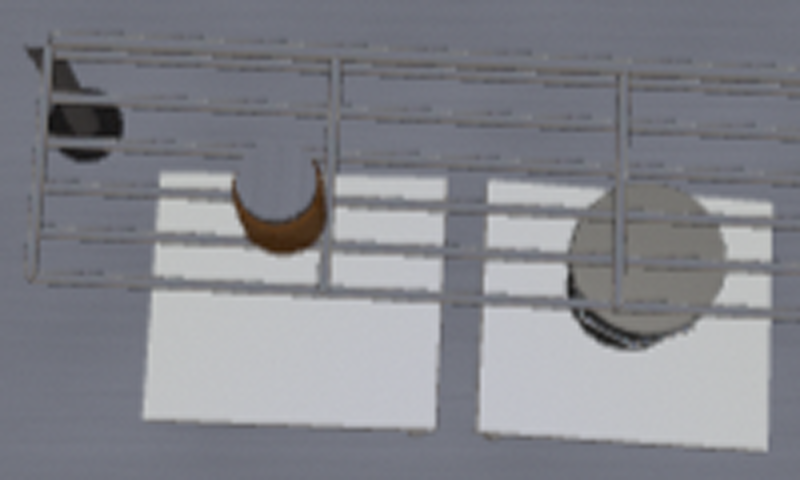

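The crop shows the small black chock with both feet towards the robot. The wooden roller lies in the light cradle. The shelf's front wire runs over the board at crop y≈285–305.

```bash
python3 - <<'E'
from h import *
from scipy.optimize import least_squares
pix=np.array([[263.8,199.5],[337,202.3],[347.5,203],[420.3,207.4]])
zs=np.array([.016,.04,.04,.016])
W=ray("top",pix,zs); print("board front corners",W.round(4).tolist())
S=ray("top",[[235.7,165.5],[455,176.5]],.198); print("shelf front corners",S.round(4).tolist(), np.linalg.norm(S[0]-S[1]))
print("front widths",np.linalg.norm(W[0]-W[1]),np.linalg.norm(W[2]-W[3]))
gap=np.linalg.norm((W[1]-W[2])[:2]); g=(gap)/2
print("gap",gap)
y=[g+.23,g,-g,-g-.23]; P=np.array([[-.1,v] for v in y]+[[-.034,.304],[-.034,-.304]]); Q=np.vstack([W,S])[:,:2]
def tf(p): c,s=np.cos(p[2]),np.sin(p[2]); return P@np.array([[c,s],[-s,c]])+p[:2]
r=least_squares(lambda p:(tf(p)-Q).ravel(),[.6,0,0]); print("rack",r.x[:2].round(4),np.degrees(r.x[2]).round(2),"res mm",((tf(r.x)-Q)*1e3).round(1).tolist())
C=ray("top",[[236,242.2],[273.3,255]],.046); d=C[1]-C[0]; print("bar back edge",C.round(4).tolist(),np.linalg.norm(d),np.degrees(np.arctan2(d[1],d[0])))
F=ray("top",[[230.3,265.5],[237.6,267.8],[257.4,274.3],[264.8,277.2]],.0); print("feet tips",F.round(4).tolist())
# roller ends in scene view
im=snap("scene","s1"); hsv=cv2.cvtColor(im,cv2.COLOR_RGB2HSV); m=cv2.inRange(hsv,(5,90,40),(16,255,200)); m2=np.zeros_like(m); m2[100:142,268:322]=m[100:142,268:322]
c=max(cv2.findContours(m2,0,1)[0],key=cv2.contourArea); rr=cv2.minAreaRect(c);print("scene rect",rr)
def tri(u,v):
    A=[];b=[]
    for n,p in(("scene",u),("top",v)):
        f,cx,cy,R,t=K(n); a,bb=(p[0]-cx)/f,(p[1]-cy)/f
        A+=[R[0]-a*R[2],R[1]-bb*R[2]]; b+=[a*t[2]-t[0],bb*t[2]-t[1]]
    return np.linalg.lstsq(np.array(A),np.array(b),rcond=None)[0]
print("roller tri",tri(rr[0],(440.95,242.06)).round(4))
E
```

```text
board front corners [[0.5072, 0.2643, 0.016], [0.4969, 0.0358, 0.04], [0.495, 0.0035, 0.04], [0.4865, -0.2256, 0.016]]
shelf front corners [[0.5737, 0.3176, 0.198], [0.5485, -0.2806, 0.198]] 0.5987371129347887
front widths 0.23004640386738406 0.23052229933723994
gap 0.0323378676725829
rack [0.5959 0.0159] -2.39 res mm [[-0.9, 1.7], [-0.3, 0.4], [0.3, 0.4], [-0.7, -0.3], [0.9, 3.5], [0.8, -5.8]]
bar back edge [[0.3719, 0.34, 0.046], [0.3346, 0.2266, 0.046]] 0.11939362796663207 -108.22988622883723
feet tips [[0.3019, 0.3644, 0.0], [0.2951, 0.3415, 0.0], [0.2757, 0.2796, 0.0], [0.2671, 0.2565, 0.0]]
scene rect ((294.166015625, 119.96202087402344), (15.811385154724121, 43.44968795776367), 55.304847717285156)
roller tri [ 0.3775 -0.2787  0.046 ]
```

```bash
cat >> h.py <<'E'
def psi_now(s=None):
    R=np.array((s or observe())["ee_rot"]); return np.degrees(np.arctan2(R[1,0],R[0,0]))
def legs(*wps,start=None):
    "wps: (x,y,z,psi) world TCP; prints tool-axis numbers of each leg, chained"
    s=observe(); p=np.array(s["eef_pos"]); R=np.array(s["ee_rot"]); ps=psi_now(s)
    if start is None: print("at",p.round(4),"psi",round(ps,2),"grip",round(s["grip_width"],3),"F",np.round(s["force"],1),"t",round(s["time_s"],2))
    for w in wps:
        d=R.T@(np.array(w[:3])-p)*1e3; dr=-((w[3]-ps+180)%360-180)/5
        print("tx %.1f ty %.1f tz %.1f roll %.3f"%(*d,dr),"dist %.0f"%np.linalg.norm(d))
        p=np.array(w[:3]); ps=w[3]; c,q=np.cos(np.radians(ps)),np.sin(np.radians(ps)); R=np.array([[c,q,0],[q,-c,0],[0,0,-1]])
O=np.array([.5959,.0159]); TH=np.radians(-2.39)
BY=131.
def board(bx,by):
    "board_l frame mm -> world xy"
    x,y=bx/1e3,(by+BY)/1e3; return O+np.array([np.cos(TH)*x-np.sin(TH)*y,np.sin(TH)*x+np.cos(TH)*y])
E
python3 -c "
from h import *
legs((.48,-.2,.27,50),(.44,.2,.25,71.8),(.3605,.3335,.15,71.8),(.3605,.3335,.032,71.8))"
```

```text
at [ 0.2725 -0.6172  0.2448] psi 23.82 grip 0.997 F [ 1.  -0.2 -0.2] t 0.15
tx 358.4 ty -297.9 tz -25.0 roll -5.236 dist 467
tx 280.7 ty -287.8 tz 20.0 roll -4.360 dist 402
tx 102.0 ty -117.2 tz 100.0 roll -0.000 dist 185
tx 0.0 ty 0.0 tz 118.0 roll -0.000 dist 118
```

Request:
send_rows(
  commands=[
    {"tx": 36, "ty": -30, "tz": -10, "roll": -0.5},
    {"tx": 72, "ty": -60, "tz": -20, "roll": -1},
    {"tx": 108, "ty": -90, "tz": -25, "roll": -1.5},
    {"tx": 144, "ty": -120, "tz": -25, "roll": -2},
    {"tx": 180, "ty": -150, "tz": -25, "roll": -2.6},
    {"tx": 216, "ty": -180, "tz": -25, "roll": -3.1},
    {"tx": 252, "ty": -210, "tz": -25, "roll": -3.7},
    {"tx": 288, "ty": -240, "tz": -25, "roll": -4.2},
    {"tx": 324, "ty": -270, "tz": -25, "roll": -4.7},
    {"tx": 358, "ty": -298, "tz": -25, "roll": -5.24},
  ],
)

```text
time_s: 1.15
eef_pos: [0.4803, -0.1982, 0.2704]
ee_rot: [[0.641, 0.768, 0.0], [0.768, -0.641, -0.0], [0.0, 0.0, -1.0]]
force: [0.4, -0.2, 0.8]
grip_width: 0.999
```

Request:
send_rows(
  commands=[
    {"tx": 28, "ty": -29, "roll": -0.4},
    {"tx": 56, "ty": -58, "roll": -0.9},
    {"tx": 84, "ty": -86, "roll": -1.3},
    {"tx": 112, "ty": -115, "tz": 5, "roll": -1.7},
    {"tx": 140, "ty": -144, "tz": 10, "roll": -2.2},
    {"tx": 168, "ty": -173, "tz": 20, "roll": -2.6},
    {"tx": 196, "ty": -202, "tz": 20, "roll": -3},
    {"tx": 225, "ty": -230, "tz": 20, "roll": -3.5},
    {"tx": 253, "ty": -259, "tz": 20, "roll": -3.9},
    {"tx": 281, "ty": -288, "tz": 20, "roll": -4.36},
  ],
)

```text
$.commands[0]: bad value
```

```bash
python3 -c "
from h import *
legs((.3605,.3335,.15,71.8),(.3605,.3335,.032,71.8)); print(np.round(observe()['joint_pos'],1))"
```

```text
at [ 0.4803 -0.1982  0.2704] psi 50.14 grip 0.999 F [ 0.4 -0.2  0.8] t 1.15
tx 331.4 ty -432.7 tz 120.4 roll -4.332 dist 558
tx 0.0 ty 0.0 tz 118.0 roll -0.000 dist 118
[ 28.3   9.2 -14.5 109.3   2.6  61.7 -27.1]
```

Request:
send_rows(
  commands=[
    {"tx": 28, "ty": -29, "tz": 0, "roll": -0.4},
    {"tx": 56, "ty": -58, "tz": 0, "roll": -0.9},
    {"tx": 84, "ty": -86, "tz": 0, "roll": -1.3},
    {"tx": 112, "ty": -115, "tz": 5, "roll": -1.7},
    {"tx": 140, "ty": -144, "tz": 10, "roll": -2.2},
    {"tx": 168, "ty": -173, "tz": 20, "roll": -2.6},
    {"tx": 196, "ty": -202, "tz": 20, "roll": -3},
    {"tx": 225, "ty": -230, "tz": 20, "roll": -3.5},
    {"tx": 253, "ty": -259, "tz": 20, "roll": -3.9},
    {"tx": 281, "ty": -288, "tz": 20, "roll": -4.36},
  ],
)

```text
time_s: 2.15
eef_pos: [0.4392, 0.2016, 0.2504]
ee_rot: [[0.311, 0.95, 0.0], [0.95, -0.311, -0.0], [0.0, 0.0, -1.0]]
force: [1.8, 0.5, 0.6]
grip_width: 1.001
```

```bash
python3 -c "
from h import *
legs((.3605,.3335,.15,71.8),(.3605,.3335,.032,71.8)); print(np.round(observe()['joint_pos'],1))"
```

```text
at [0.4392 0.2016 0.2504] psi 71.89 grip 1.001 F [1.8 0.5 0.6] t 2.15
tx 100.9 ty -115.8 tz 100.4 roll 0.018 dist 184
tx 0.0 ty 0.0 tz 118.0 roll -0.000 dist 118
[  0.8   8.8 -35.9 113.8   6.   59.2 -56. ]
```

Request:
send_rows(
  commands=[
    {"tx": 34, "ty": -39, "tz": 20, "roll": 0},
    {"tx": 67, "ty": -77, "tz": 50, "roll": 0},
    {"tx": 101, "ty": -116, "tz": 90, "roll": 0},
    {"tx": 101, "ty": -116, "tz": 110, "roll": 0},
    {"tx": 101, "ty": -116, "tz": 130, "roll": 0},
  ],
)

```text
time_s: 2.65
eef_pos: [0.358, 0.3346, 0.1181]
ee_rot: [[0.308, 0.952, -0.002], [0.952, -0.308, 0.0], [-0.0, -0.002, -1.0]]
force: [1.3, -0.7, -0.7]
grip_width: 0.998
```

```bash
python3 -c "
from h import *
legs((.3605,.3335,.032,71.8)); print(np.round(observe()['joint_pos'],1))
im=snap('top','t2'); cv2.imwrite('pics/c2.png',cv2.resize(im[200:320,180:340,::-1],None,fx=5,fy=5,interpolation=2))"
```

```text
at [0.358  0.3346 0.1181] psi 72.09 grip 0.998 F [ 1.3 -0.7 -0.7] t 2.65
tx -0.2 ty 2.9 tz 86.1 roll 0.058 dist 86
[-17.6  21.  -38.6 120.   18.3  44.9 -85.4]
```

View pics/c2.png

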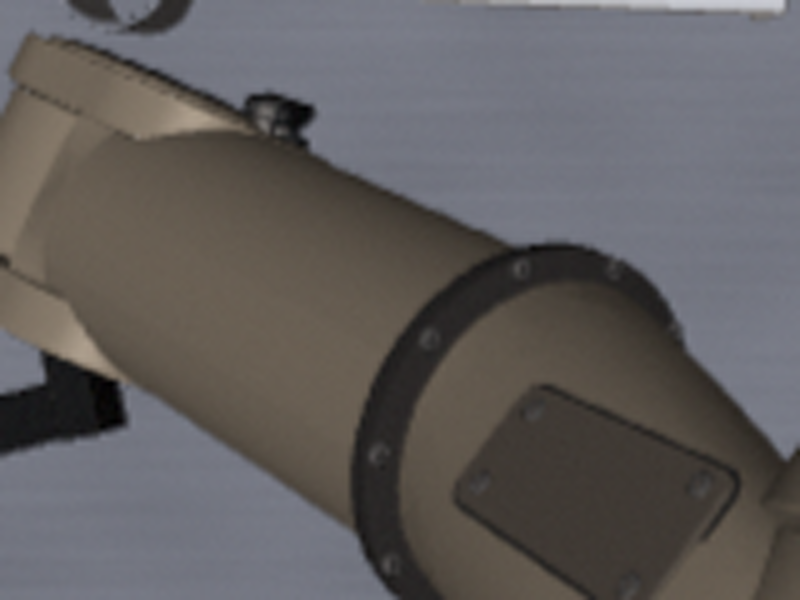

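The arm hides the chock in this view, with only a corner of the other black one at (80,390). I'll descend on the measured pose.

Request:
send_rows(
  commands=[
    {"tx": 0, "ty": 3, "tz": 30, "roll": 0.06},
    {"tx": 0, "ty": 3, "tz": 50, "roll": 0.06},
    {"tx": 0, "ty": 3, "tz": 70, "roll": 0.06},
    {"tx": 0, "ty": 3, "tz": 84, "roll": 0.06},
    {"tx": 0, "ty": 3, "tz": 84, "roll": 0.06},
  ],
)

```text
time_s: 3.2
eef_pos: [0.3635, 0.3306, 0.0354]
ee_rot: [[0.317, 0.948, -0.001], [0.948, -0.317, -0.001], [-0.002, -0.001, -1.0]]
force: [0.9, 1.0, 0.7]
grip_width: 0.999
```

Request:
send_rows(
  gripper=-1,
  commands=[
    {"tx": 0, "ty": 0, "tz": 0, "roll": 0},
    {"tx": 0, "ty": 0, "tz": 0, "roll": 0},
    {"tx": 0, "ty": 0, "tz": 0, "roll": 0},
    {"tx": 0, "ty": 0, "tz": 0, "roll": 0},
    {"tx": 0, "ty": 0, "tz": 0, "roll": 0},
    {"tx": 0, "ty": 0, "tz": 0, "roll": 0},
    {"tx": 0, "ty": 0, "tz": 0, "roll": 0},
    {"tx": 0, "ty": 0, "tz": 0, "roll": 0},
  ],
)

```text
time_s: 4.0
eef_pos: [0.364, 0.332, 0.037]
ee_rot: [[0.317, 0.948, 0.001], [0.948, -0.317, 0.001], [0.001, 0.001, -1.0]]
force: [-2.2, -0.3, 10.1]
grip_width: 0.196
```

```bash
python3 -c "
from h import *
legs((.3605,.3335,.13,71.8))"
```

```text
at [0.364 0.332 0.037] psi 71.53 grip 0.196 F [-2.2 -0.3 10.1] t 4.0
tx 0.5 ty -3.8 tz -93.0 roll -0.054 dist 93
```

Request:
send_rows(
  commands=[
    {"tx": 0, "ty": 0, "tz": -10, "roll": 0},
    {"tx": 0, "ty": 0, "tz": -30, "roll": 0},
    {"tx": 0, "ty": 0, "tz": -60, "roll": 0},
    {"tx": 0, "ty": 0, "tz": -95, "roll": 0},
    {"tx": 0, "ty": 0, "tz": -95, "roll": 0},
  ],
)

```text
time_s: 4.5
eef_pos: [0.365, 0.3327, 0.1353]
ee_rot: [[0.317, 0.948, 0.004], [0.948, -0.317, 0.003], [0.005, 0.003, -1.0]]
force: [-0.3, -0.4, -5.4]
grip_width: 0.196
```

```bash
python3 -c "
from h import *
b=board(-80,97); print(b)
legs((.45,.24,.17,87.6),(.47,b[1],.13,87.6),(b[0],b[1],.075,87.6))
im=snap('scene','s3'); cv2.imwrite('pics/c3.png',cv2.resize(im[150:300,340:540,::-1],None,fx=4,fy=4,interpolation=2))"
```

```text
[0.52547748 0.24703777]
at [0.365  0.3327 0.1353] psi 71.52 grip 0.196 F [-0.3 -0.4 -5.4] t 4.5
tx -60.8 ty 110.1 tz -34.6 roll -3.217 dist 130
tx 7.9 ty 19.7 tz 40.0 roll -0.000 dist 45
tx 2.3 ty 55.4 tz 55.0 roll -0.000 dist 78
```

View pics/c3.png

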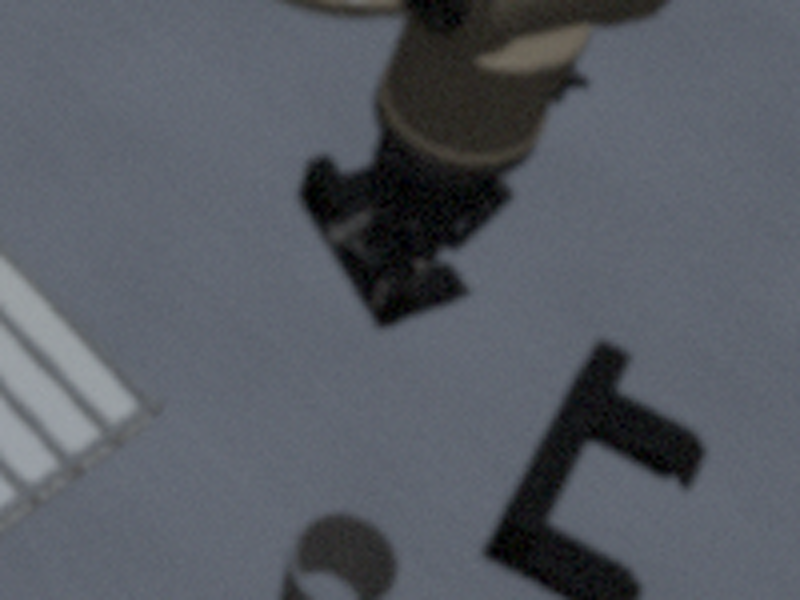

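The chock is held by its front end, with the wrist reading 5.4 N. Correction to the helper call: the target psi is 177.6.

```bash
python3 -c "
from h import *
b=board(-80,97)
legs((.42,.25,.19,177.6),(.43,b[1],.12,177.6),(b[0],b[1],.12,177.6),(b[0],b[1],.064,177.6))"
```

```text
at [0.3647 0.3318 0.1333] psi 71.48 grip 0.194 F [ 0.6 -0.7 -4.8] t 4.55
tx -59.8 ty 78.6 tz -56.7 roll -21.223 dist 114
tx -10.1 ty -2.5 tz 70.0 roll -0.000 dist 71
tx -95.4 ty 4.0 tz 0.0 roll -0.000 dist 95
tx 0.0 ty 0.0 tz 56.0 roll -0.000 dist 56
```

Request:
send_rows(
  commands=[
    {"tx": -10, "ty": 15, "tz": -20, "roll": -1.5},
    {"tx": -20, "ty": 30, "tz": -40, "roll": -3},
    {"tx": -30, "ty": 45, "tz": -57, "roll": -4.5},
    {"tx": -45, "ty": 60, "tz": -57, "roll": -6},
    {"tx": -60, "ty": 79, "tz": -57, "roll": -7.5},
    {"tx": -60, "ty": 79, "tz": -57, "roll": -9},
    {"tx": -60, "ty": 79, "tz": -57, "roll": -10.5},
    {"tx": -60, "ty": 79, "tz": -57, "roll": -12},
    {"tx": -60, "ty": 79, "tz": -57, "roll": -13.5},
    {"tx": -60, "ty": 79, "tz": -57, "roll": -15},
  ],
)

```text
time_s: 5.55
eef_pos: [0.419, 0.2487, 0.1871]
ee_rot: [[-0.837, 0.547, -0.002], [0.547, 0.837, -0.001], [0.001, -0.002, -1.0]]
force: [0.3, 0.7, -5.6]
grip_width: 0.197
```

Request:
send_rows(
  commands=[
    {"tx": 0, "ty": 0, "tz": 0, "roll": -1.6},
    {"tx": 0, "ty": 0, "tz": 0, "roll": -3.2},
    {"tx": 0, "ty": 0, "tz": 0, "roll": -4.8},
    {"tx": 0, "ty": 0, "tz": 0, "roll": -6.22},
    {"tx": 0, "ty": 0, "tz": 0, "roll": -6.22},
    {"tx": 0, "ty": 0, "tz": 0, "roll": -6.22},
  ],
)

```text
time_s: 6.15
eef_pos: [0.4193, 0.2489, 0.1875]
ee_rot: [[-0.999, 0.046, -0.002], [0.046, 0.999, -0.0], [0.002, -0.0, -1.0]]
force: [0.4, 0.2, -5.7]
grip_width: 0.196
```

```bash
python3 -c "
from h import *
b=board(-80,97)
legs((.43,b[1],.12,177.6),(b[0],b[1],.12,177.6),(b[0],b[1],.064,177.6)); print(np.round(observe()['joint_pos'],1))
im=snap('scene','s4'); cv2.imwrite('pics/c4.png',cv2.resize(im[150:350,230:500,::-1],None,fx=2.96,fy=2.96,interpolation=2))"
```

```text
at [0.4193 0.2489 0.1875] psi 177.39 grip 0.196 F [ 0.4  0.2 -5.7] t 6.15
tx -10.9 ty -1.3 tz 67.5 roll -0.042 dist 68
tx -95.4 ty 4.0 tz 0.0 roll -0.000 dist 95
tx 0.0 ty 0.0 tz 56.0 roll -0.000 dist 56
[ 13.3  20.3 -60.4 116.2  21.4  55.5  29.4]
```

View pics/c4.png

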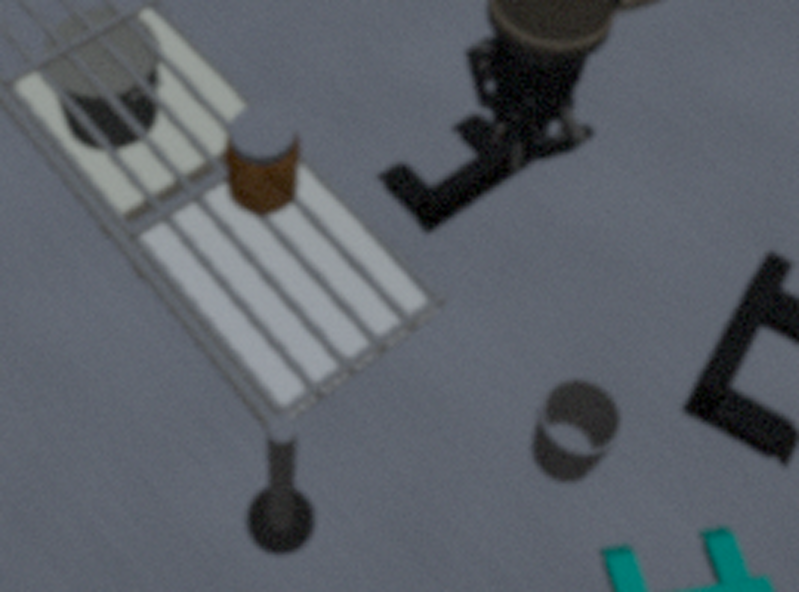

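The chock hangs level, bar to the front and feet towards the right (crop (385,180)–(590,130)), and the cup and jar are clear. Before going in under the shelf, I'll check how low the beige wrist flange sits.

```bash
python3 -c "
from h import *
p=np.array([.4193,.2489,.1875]); a=np.linspace(0,2*np.pi,72)
for h in (.08,.1,.12,.14,.16):
  for r in (.045,.055,.065):
    q=proj('scene',np.c_[p[0]+r*np.cos(a),p[1]+r*np.sin(a),np.full(72,p[2]+h)])
    print(h,r,'u',q[:,0].min().round(1),q[:,0].max().round(1),'vmax',q[:,1].max().round(1),'at u',q[q[:,1].argmax(),0].round(1))
"; echo observed u 395.5-436.8 vmax 164.5 at 417
```

```text
0.08 0.045 u 390.4 427.3 vmax 194.7 at u 411.2
0.08 0.055 u 386.3 431.4 vmax 198.2 at u 411.8
0.08 0.065 u 382.2 435.6 vmax 201.6 at u 412.4
0.1 0.045 u 391.4 428.9 vmax 189.8 at u 412.7
0.1 0.055 u 387.3 433.1 vmax 193.2 at u 413.2
0.1 0.065 u 383.2 437.3 vmax 196.7 at u 413.8
0.12 0.045 u 392.5 430.7 vmax 184.7 at u 414.1
0.12 0.055 u 388.3 434.9 vmax 188.1 at u 414.7
0.12 0.065 u 384.1 439.2 vmax 191.6 at u 415.3
0.14 0.045 u 393.7 432.4 vmax 179.4 at u 415.7
0.14 0.055 u 389.4 436.8 vmax 182.9 at u 416.3
0.14 0.065 u 385.1 441.1 vmax 186.4 at u 416.9
0.16 0.045 u 394.9 434.3 vmax 173.9 at u 417.3
0.16 0.055 u 390.5 438.7 vmax 177.4 at u 417.9
0.16 0.065 u 386.2 443.1 vmax 181.0 at u 418.5
observed u 395.5-436.8 vmax 164.5 at 417
```

The flange sits about 195 mm behind the TCP with a radius of about 47 mm. It will pass above the wires, so it's clear to go in.

Request:
send_rows(
  commands=[
    {"tx": -10, "ty": -1, "tz": 25, "roll": 0},
    {"tx": -11, "ty": -1, "tz": 50, "roll": 0},
    {"tx": -11, "ty": -1, "tz": 68, "roll": 0},
    {"tx": -35, "ty": 1, "tz": 68, "roll": 0},
    {"tx": -60, "ty": 2, "tz": 68, "roll": 0},
    {"tx": -80, "ty": 2, "tz": 68, "roll": 0},
    {"tx": -95, "ty": 3, "tz": 68, "roll": 0},
    {"tx": -102, "ty": 3, "tz": 68, "roll": 0},
    {"tx": -106, "ty": 3, "tz": 68, "roll": 0},
    {"tx": -106, "ty": 3, "tz": 68, "roll": 0},
  ],
)

```text
time_s: 7.2
eef_pos: [0.5255, 0.248, 0.1202]
ee_rot: [[-0.999, 0.042, -0.0], [0.042, 0.999, -0.0], [0.0, -0.0, -1.0]]
force: [0.1, 0.2, -4.6]
grip_width: 0.198
```

```bash
python3 -c "
from h import *
b=board(-80,97)
legs((b[0],b[1],.064,177.6)); print(np.round(observe()['joint_pos'],1))"
```

```text
at [0.5255 0.248  0.1202] psi 177.58 grip 0.198 F [ 0.1  0.2 -4.6] t 7.2
tx -0.1 ty -0.9 tz 56.2 roll -0.005 dist 56
[  7.9  33.2 -51.8 108.1  31.9  54.4  28.9]
```

Request:
send_rows(
  commands=[
    {"tx": 0, "ty": -1, "tz": 20, "roll": 0},
    {"tx": 0, "ty": -1, "tz": 38, "roll": 0},
    {"tx": 0, "ty": -1, "tz": 48, "roll": 0},
    {"tx": 0, "ty": -1, "tz": 53, "roll": 0},
    {"tx": 0, "ty": -1, "tz": 56, "roll": 0},
    {"tx": 0, "ty": -1, "tz": 57, "roll": 0},
    {"tx": 0, "ty": -1, "tz": 58, "roll": 0},
  ],
)

```text
time_s: 7.9
eef_pos: [0.5259, 0.2472, 0.0627]
ee_rot: [[-0.999, 0.042, 0.001], [0.042, 0.999, 0.0], [-0.001, 0.0, -1.0]]
force: [-0.2, 0.6, -5.8]
grip_width: 0.196
```

Request:
send_rows(
  commands=[
    {"tx": 0, "ty": 0, "tz": 1, "roll": 0},
    {"tx": 0, "ty": 0, "tz": 2, "roll": 0},
  ],
)

```text
time_s: 8.1
eef_pos: [0.5259, 0.2473, 0.0609]
ee_rot: [[-0.999, 0.041, 0.001], [0.041, 0.999, 0.0], [-0.001, 0.0, -1.0]]
force: [-4.4, 0.9, 4.4]
grip_width: 0.198
```

Request:
send_rows(
  gripper=0,
  commands=[
    {"tx": 0, "ty": 0, "tz": 0, "roll": 0},
    {"tx": 0, "ty": 0, "tz": 0, "roll": 0},
    {"tx": 0, "ty": 0, "tz": 0, "roll": 0},
    {"tx": 0, "ty": 0, "tz": 0, "roll": 0},
    {"tx": 0, "ty": 0, "tz": -20, "roll": 0},
    {"tx": 0, "ty": 0, "tz": -45, "roll": 0},
    {"tx": 20, "ty": 0, "tz": -60, "roll": 0},
    {"tx": 60, "ty": 0, "tz": -60, "roll": 0},
    {"tx": 100, "ty": 0, "tz": -70, "roll": 0},
    {"tx": 100, "ty": 0, "tz": -100, "roll": 0},
  ],
)

```text
time_s: 9.1
eef_pos: [0.4202, 0.2506, 0.16]
ee_rot: [[-0.999, 0.037, -0.003], [0.037, 0.999, -0.004], [0.003, -0.004, -1.0]]
force: [1.1, -0.6, 0.5]
grip_width: 0.498
```

```bash
python3 -c "
from h import *
legs(); print(np.round(observe()['joint_pos'],1))
im=snap('scene','s5'); im2=snap('top','t5')
a=cv2.resize(im[180:310,260:400,::-1],None,fx=3.2,fy=3.2,interpolation=2); b=cv2.resize(im2[120:215,230:345,::-1],None,fx=3,fy=3,interpolation=2)
b=cv2.copyMakeBorder(b,0,a.shape[0]-b.shape[0],0,0,0); cv2.imwrite('pics/c5.png',np.hstack([a,b])); print(a.shape,b.shape)"
```

```text
at [0.4202 0.2506 0.16  ] psi 177.89 grip 0.498 F [ 1.1 -0.6  0.5] t 9.1
[ 11.   22.9 -58.7 117.4  24.5  53.2  26.9]
(416, 448, 3) (416, 345, 3)
```

View pics/c5.png

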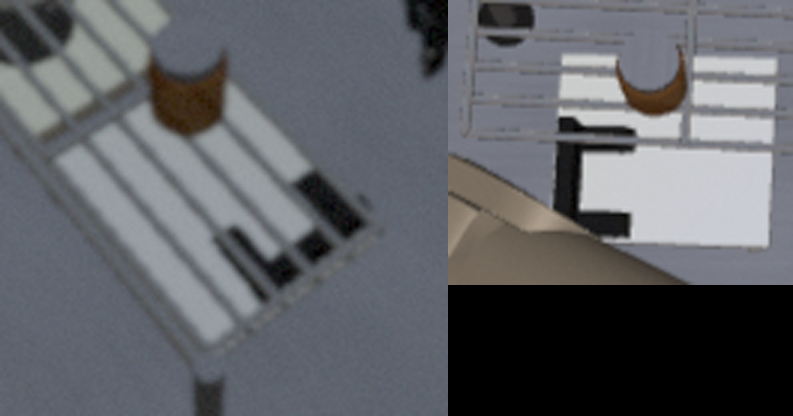

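The chock stands on the free board near its low (left) edge with the feet uphill. I'll measure its exact pose.

```bash
python3 -c "
from h import *
im=cv2.imread('pics/t5.png'); g=im.max(2)
def inv(W): 
    d=(W[:,:2]-O); c,s=np.cos(TH),np.sin(TH); return np.c_[d[:,0]*c+d[:,1]*s,-d[:,0]*s+d[:,1]*c]*1e3-[0,BY]
# column scan at foot columns, row scan for tips, subpixel by threshold 100
for u in (278,282,286): 
    col=g[150:206,u].astype(int); print(u,'col',[(150+i) for i in range(55) if (col[i]<110)!=(col[i+1]<110)])
for v in (163,165,193,195): 
    row=g[v,255:305].astype(int); print(v,'row',[(255+i) for i in range(49) if (row[i]<110)!=(row[i+1]<110)])
P=[[291,166],[291,194],[282,199.3],[267,159],[282,201]]
print(inv(ray('top',P,[.026,.026,.038,.063,.022])).round(1))
"
```

```text
278 col [161, 164, 166, 170, 189]
282 col [161, 165, 166, 170, 189, 198, 200]
286 col [161, 165, 167, 170, 190, 198, 202]
163 row [265, 291]
165 row [278, 292]
193 row [269, 290]
195 row [272, 290]
[[  10.1   34.2]
 [ -78.9   28.7]
 [ -98.7   54.3]
 [  20.   105.6]
 [-101.7   55.7]]
```

The chock's centre is at board x≈-37 mm and it is slightly yawed. I'll nudge it about 12 mm deeper with shut fingers so the roller can lie fully on the board against both feet.

```bash
python3 -c "
from h import *
a=board(-130,93); b=board(-96,93)
legs((*a,.10,177.6),(*a,.046,177.6),(*b,.046,177.6))"
```

```text
at [0.4262 0.2525 0.1644] psi 177.71 grip 0.499 F [ 0.7 -0.4 -0.2] t 9.2
tx -49.1 ty -5.5 tz 64.7 roll 0.023 dist 81
tx 0.0 ty 0.0 tz 54.0 roll -0.000 dist 54
tx -34.0 ty 0.0 tz 0.0 roll -0.000 dist 34
```

Request:
send_rows(
  gripper=-1,
  commands=[
    {"tx": -20, "ty": -3, "tz": 25, "roll": 0},
    {"tx": -45, "ty": -5.5, "tz": 50, "roll": 0},
    {"tx": -49, "ty": -5.5, "tz": 80, "roll": 0},
    {"tx": -49, "ty": -5.5, "tz": 105, "roll": 0},
    {"tx": -49, "ty": -5.5, "tz": 118, "roll": 0},
    {"tx": -49, "ty": -5.5, "tz": 118, "roll": 0},
  ],
)

```text
time_s: 9.8
eef_pos: [0.4739, 0.2435, 0.0416]
ee_rot: [[-0.999, 0.041, -0.002], [0.041, 0.999, -0.001], [0.002, -0.001, -1.0]]
force: [0.7, -0.6, 0.7]
grip_width: 0.003
```

Request:
send_rows(
  commands=[
    {"tx": -8, "ty": 0, "tz": 0, "roll": 0},
    {"tx": -15, "ty": 0, "tz": 0, "roll": 0},
    {"tx": -20, "ty": 0, "tz": 0, "roll": 0},
    {"tx": -23, "ty": 0, "tz": 0, "roll": 0},
    {"tx": -26, "ty": 0, "tz": 0, "roll": 0},
    {"tx": -29, "ty": 0, "tz": 0, "roll": 0},
    {"tx": -32, "ty": 0, "tz": 0, "roll": 0},
    {"tx": -34, "ty": 0, "tz": 0, "roll": 0},
    {"tx": -34, "ty": 0, "tz": 0, "roll": 0},
  ],
)

```text
time_s: 10.7
eef_pos: [0.5088, 0.2422, 0.0424]
ee_rot: [[-0.999, 0.042, 0.0], [0.042, 0.999, 0.0], [-0.0, 0.0, -1.0]]
force: [-1.1, 1.0, 0.0]
grip_width: -0.001
```

```bash
python3 -c "
from h import *
legs((*board(-96,93),.046,177.6))"
```

```text
at [0.5088 0.2422 0.0424] psi 177.61 grip -0.001 F [-1.1  1.   0. ] t 10.7
tx -0.4 ty 1.6 tz -3.6 roll 0.002 dist 4
```

Request:
send_rows(
  gripper=1,
  commands=[
    {"tx": 25, "ty": 0, "tz": -10, "roll": 0},
    {"tx": 50, "ty": -10, "tz": -50, "roll": 0},
    {"tx": 55, "ty": -50, "tz": -90, "roll": 0},
    {"tx": 55, "ty": -90, "tz": -130, "roll": 0},
    {"tx": 55, "ty": -130, "tz": -140, "roll": 0},
    {"tx": 55, "ty": -170, "tz": -140, "roll": 0},
    {"tx": 55, "ty": -210, "tz": -140, "roll": 0},
    {"tx": 60, "ty": -250, "tz": -140, "roll": 0},
    {"tx": 65, "ty": -290, "tz": -140, "roll": 0},
    {"tx": 70, "ty": -330, "tz": -140, "roll": 0},
  ],
)

```text
time_s: 11.7
eef_pos: [0.4244, -0.0868, 0.1826]
ee_rot: [[-0.999, 0.042, 0.001], [0.042, 0.999, -0.001], [-0.001, -0.001, -1.0]]
force: [0.6, -0.3, 0.5]
grip_width: 0.999
```

```bash
cat > ch.py <<'E'
from h import *
import sys
def inv(W): 
    d=(W[:,:2]-O); c,s=np.cos(TH),np.sin(TH); return np.c_[d[:,0]*c+d[:,1]*s,-d[:,0]*s+d[:,1]*c]*1e3-[0,BY]
if __name__=="__main__":
    legs((.348,-.2794,.13,184.6),(.348,-.2794,.047,184.6)); print(np.round(observe()['joint_pos'],1))
    im=snap('top','t6'); g=im.max(2)
    for u in (260,266,278,282,286): 
        col=g[145:210,u].astype(int); print(u,'col',[(145+i) for i in range(64) if (col[i]<110)!=(col[i+1]<110)])
    for v in range(154,204,4): 
        row=g[v,255:305].astype(int); print(v,'row',[(255+i) for i in range(49) if (row[i]<110)!=(row[i+1]<110)])
    cv2.imwrite('pics/c6.png',cv2.resize(im[120:220,230:345,::-1],None,fx=6,fy=6,interpolation=2))
E
python3 ch.py
```

```text
at [ 0.4244 -0.0868  0.1826] psi 177.59 grip 0.999 F [ 0.6 -0.3  0.5] t 11.7
tx 68.3 ty -195.6 tz 52.7 roll -1.403 dist 214
tx 0.0 ty 0.0 tz 83.0 roll -0.000 dist 83
[ 57.6  13.3 -59.7 122.8  14.8  51.3  76.8]
260 col [151, 152, 154, 155, 166, 167]
266 col [166, 193]
278 col [157, 164, 186, 194]
282 col [157, 165, 186, 194]
286 col [145, 158, 165, 186, 194]
154 row [288]
158 row [266, 285]
162 row [266, 292]
166 row []
170 row [265, 274]
174 row [265, 274]
178 row [265, 274]
182 row [264, 273]
186 row [264, 274]
190 row [264, 290]
194 row [266, 290]
198 row []
202 row []
```

View pics/c6.png

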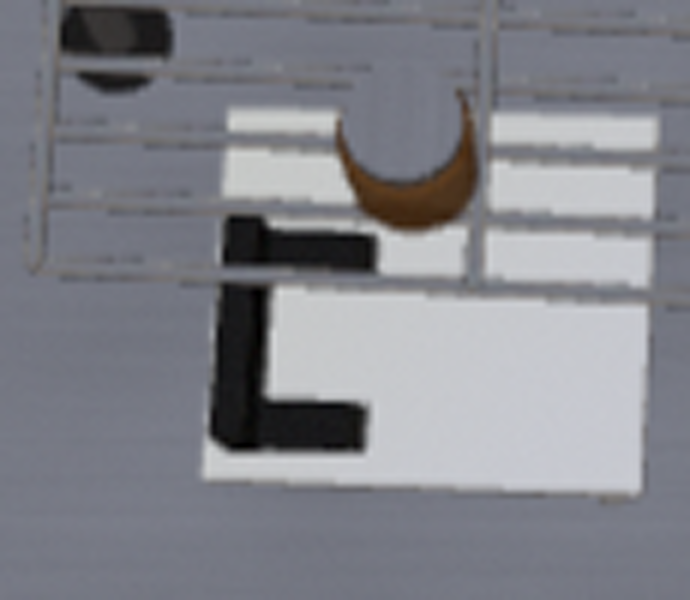

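The chock now stands clearly on the board: front foot at crop (368,425), rear foot at (376,252), board front edge at y≈485, so its centre is about -26 mm. Next is the roller.

Request:
send_rows(
  commands=[
    {"tx": 12, "ty": -35, "tz": 0, "roll": -0.3},
    {"tx": 24, "ty": -70, "tz": 0, "roll": -0.6},
    {"tx": 36, "ty": -105, "tz": 0, "roll": -0.9},
    {"tx": 48, "ty": -140, "tz": 0, "roll": -1.2},
    {"tx": 60, "ty": -175, "tz": 10, "roll": -1.4},
    {"tx": 68, "ty": -196, "tz": 25, "roll": -1.4},
    {"tx": 68, "ty": -196, "tz": 40, "roll": -1.4},
    {"tx": 68, "ty": -196, "tz": 45, "roll": -1.4},
  ],
)

```text
time_s: 12.55
eef_pos: [0.3479, -0.278, 0.1363]
ee_rot: [[-0.997, -0.079, -0.001], [-0.079, 0.997, 0.001], [0.001, 0.001, -1.0]]
force: [0.3, 0.8, -0.6]
grip_width: 0.999
```

```bash
python3 -c "
from ch import *
legs((.348,-.2794,.047,184.6)); print(np.round(observe()['joint_pos'],1))
print('tips',inv(ray('top',[[291.3,190.8],[292.7,162]],[.025,.025])).round(1),'front edges foot/bar/board',inv(ray('top',[[289,195.3],[273,195],[288,200.9]],[.024,.019,.022])).round(1))
print('bar outer top rear/front', inv(ray('top',[[267.5,156],[265,192.5]],[.063,.063])).round(1))
im=snap('top','t7'); hsv=cv2.cvtColor(im,cv2.COLOR_RGB2HSV); m=cv2.inRange(hsv,(5,90,40),(20,255,200)); m[:205]=0;m[275:]=0;m[:,:420]=0;m[:,465:]=0
ys,xs=np.nonzero(m); print('roller visible',len(xs), xs.min(),xs.max(),ys.min(),ys.max())
"
```

```text
at [ 0.3479 -0.278   0.1363] psi -175.47 grip 0.999 F [ 0.3  0.8 -0.6] t 12.55
tx -0.0 ty -1.4 tz 89.3 roll -0.014 dist 89
[ 76.6  18.2 -52.5 124.   19.9  46.5 106.1]
tips [[-68.6  28.5]
 [ 23.5  29.7]] front edges foot/bar/board [[ -83.    34.8]
 [ -83.8   85.3]
 [-100.5   37. ]]
bar outer top rear/front [[ 29.5 104.7]
 [-84.1 104.4]]
roller visible 787 429 453 217 267
```

Request:
send_rows(
  commands=[
    {"tx": 0, "ty": 0, "tz": 25, "roll": 0},
    {"tx": 0, "ty": 0, "tz": 50, "roll": 0},
    {"tx": 0, "ty": 0, "tz": 70, "roll": 0},
    {"tx": 0, "ty": 0, "tz": 84, "roll": 0},
    {"tx": 0, "ty": 0, "tz": 90, "roll": 0},
    {"tx": 0, "ty": 0, "tz": 90, "roll": 0},
  ],
)

```text
time_s: 13.2
eef_pos: [0.3491, -0.2773, 0.0474]
ee_rot: [[-0.997, -0.082, -0.0], [-0.082, 0.997, 0.0], [0.0, 0.0, -1.0]]
force: [0.6, -0.3, -0.1]
grip_width: 0.999
```

Request:
send_rows(
  gripper=-1,
  commands=[
    {"tx": 0, "ty": 0, "tz": 0, "roll": 0},
    {"tx": 0, "ty": 0, "tz": 0, "roll": 0},
    {"tx": 0, "ty": 0, "tz": 0, "roll": 0},
    {"tx": 0, "ty": 0, "tz": 0, "roll": 0},
    {"tx": 0, "ty": 0, "tz": 0, "roll": 0},
    {"tx": 0, "ty": 0, "tz": 0, "roll": 0},
  ],
)

```text
time_s: 13.8
eef_pos: [0.3496, -0.2799, 0.0491]
ee_rot: [[-0.997, -0.079, 0.002], [-0.079, 0.997, -0.004], [-0.001, -0.004, -1.0]]
force: [-3.4, -9.7, 18.8]
grip_width: 0.68
```

Request:
send_rows(
  commands=[
    {"tx": 0, "ty": 0, "tz": -5, "roll": 0},
    {"tx": 0, "ty": 0, "tz": -15, "roll": 0},
    {"tx": 0, "ty": 0, "tz": -35, "roll": 0},
    {"tx": 0, "ty": 0, "tz": -65, "roll": 0},
    {"tx": 0, "ty": 0, "tz": -90, "roll": 0},
    {"tx": 0, "ty": 0, "tz": -90, "roll": 0},
  ],
)

```text
time_s: 14.4
eef_pos: [0.3498, -0.2782, 0.1402]
ee_rot: [[-0.997, -0.08, 0.003], [-0.08, 0.997, -0.003], [-0.002, -0.003, -1.0]]
force: [-0.1, 0.2, -7.7]
grip_width: 0.672
```

```bash
python3 -c "
from h import *
a=board(-82,12); 
legs((.43,-.02,.16,177.6),(.43,a[1],.14,177.6),(a[0],a[1],.105,177.6))
im=snap('scene','s7'); cv2.imwrite('pics/c7.png',cv2.resize(im[60:180,240:400,::-1],None,fx=5,fy=5,interpolation=2))"
```

```text
at [ 0.3498 -0.2782  0.1402] psi -175.39 grip 0.672 F [-0.1  0.2 -7.7] t 14.4
tx -100.8 ty 250.9 tz -20.5 roll 1.403 dist 271
tx 7.6 ty 182.0 tz 20.0 roll -0.000 dist 183
tx -89.9 ty 3.8 tz 35.0 roll -0.000 dist 97
```

View pics/c7.png

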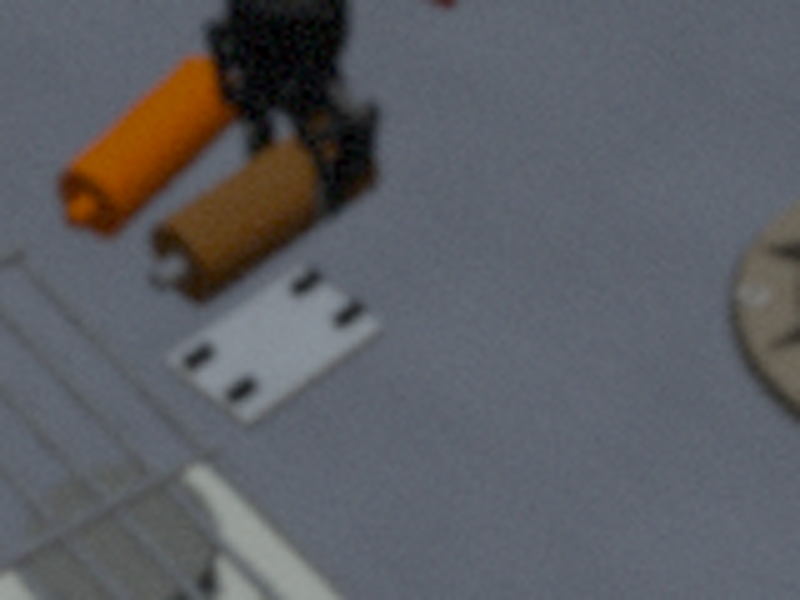

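The roller is held nearly level and clear of the cradle, gripped towards its near end.

```bash
python3 -c "
from h import *
print(ray('scene',[[277,113],[313.5,94.5],[295.3,103.7]],.1357).round(4))"
```

```text
[[ 0.4528 -0.2635  0.1357]
 [ 0.3086 -0.2557  0.1357]
 [ 0.3818 -0.2598  0.1357]]
```

Request:
send_rows(
  commands=[
    {"tx": -12, "ty": 25, "tz": -10, "roll": 0},
    {"tx": -22, "ty": 50, "tz": -20, "roll": 0},
    {"tx": -32, "ty": 75, "tz": -30, "roll": 0.2},
    {"tx": -42, "ty": 100, "tz": -40, "roll": 0.4},
    {"tx": -52, "ty": 126, "tz": -40, "roll": 0.6},
    {"tx": -60, "ty": 151, "tz": -40, "roll": 0.8},
    {"tx": -68, "ty": 176, "tz": -40, "roll": 1},
    {"tx": -76, "ty": 200, "tz": -40, "roll": 1.2},
    {"tx": -76, "ty": 226, "tz": -40, "roll": 1.4},
    {"tx": -76, "ty": 251, "tz": -40, "roll": 1.4},
  ],
)

```text
time_s: 15.45
eef_pos: [0.4032, -0.0201, 0.1762]
ee_rot: [[-0.999, 0.042, -0.002], [0.042, 0.999, 0.001], [0.002, 0.001, -1.0]]
force: [0.6, 0.4, -7.0]
grip_width: 0.679
```

```bash
python3 -c "
from h import *
a=board(-82,12)
legs((.40,a[1],.14,177.6),(.40,a[1],.11,177.6),(a[0],a[1],.11,177.6),(a[0],a[1],.068,177.6))"
```

```text
at [ 0.4032 -0.0201  0.1762] psi 177.6 grip 0.679 F [ 0.6  0.4 -7. ] t 15.45
tx 10.8 ty 182.0 tz 36.4 roll 0.001 dist 186
tx 0.0 ty 0.0 tz 30.0 roll -0.000 dist 30
tx -119.8 ty 5.0 tz 0.0 roll -0.000 dist 120
tx 0.0 ty 0.0 tz 42.0 roll -0.000 dist 42
```

Request:
send_rows(
  commands=[
    {"tx": 5, "ty": 30, "tz": 5, "roll": 0},
    {"tx": 10, "ty": 65, "tz": 15, "roll": 0},
    {"tx": 11, "ty": 100, "tz": 30, "roll": 0},
    {"tx": 11, "ty": 135, "tz": 50, "roll": 0},
    {"tx": 11, "ty": 165, "tz": 66, "roll": 0},
    {"tx": 0, "ty": 180, "tz": 66, "roll": 0},
    {"tx": -20, "ty": 183, "tz": 66, "roll": 0},
    {"tx": -45, "ty": 184, "tz": 66, "roll": 0},
    {"tx": -70, "ty": 185, "tz": 66, "roll": 0},
    {"tx": -90, "ty": 186, "tz": 66, "roll": 0},
  ],
)

```text
time_s: 16.45
eef_pos: [0.5023, 0.1605, 0.1097]
ee_rot: [[-0.999, 0.042, -0.002], [0.042, 0.999, -0.0], [0.002, -0.0, -1.0]]
force: [-0.5, -0.3, -7.8]
grip_width: 0.679
```

Request:
send_rows(
  commands=[
    {"tx": -10, "ty": 1, "tz": 0, "roll": 0},
    {"tx": -17, "ty": 1, "tz": 5, "roll": 0},
    {"tx": -19, "ty": 1, "tz": 15, "roll": 0},
    {"tx": -19, "ty": 1, "tz": 27, "roll": 0},
    {"tx": -19, "ty": 1, "tz": 35, "roll": 0},
    {"tx": -19, "ty": 1, "tz": 40, "roll": 0},
    {"tx": -19, "ty": 1, "tz": 40, "roll": 0},
  ],
)

```text
time_s: 17.15
eef_pos: [0.5203, 0.1609, 0.0706]
ee_rot: [[-0.999, 0.041, -0.001], [0.041, 0.999, -0.0], [0.001, -0.0, -1.0]]
force: [0.6, 0.4, -9.2]
grip_width: 0.675
```

```bash
python3 -c "
from h import *
legs((*board(-82,12),.061,177.6)); snap('top','t8');im=snap('scene','s8'); cv2.imwrite('pics/c8.png',cv2.resize(im[150:330,230:430,::-1],None,fx=3.3,fy=3.3,interpolation=2))"
```

```text
at [0.5203 0.1609 0.0706] psi 177.64 grip 0.675 F [ 0.6  0.4 -9.2] t 17.15
tx 0.4 ty 1.2 tz 9.6 roll 0.009 dist 10
```

Request:
send_rows(
  commands=[
    {"tx": 0, "ty": 0, "tz": 3, "roll": 0},
    {"tx": 0, "ty": 0, "tz": 5, "roll": 0},
    {"tx": 0, "ty": 0, "tz": 7, "roll": 0},
  ],
)

```text
time_s: 17.55
eef_pos: [0.521, 0.161, 0.0643]
ee_rot: [[-0.999, 0.042, 0.0], [0.042, 0.999, 0.0], [-0.0, 0.0, -1.0]]
force: [-0.2, 0.6, -8.3]
grip_width: 0.676
```

Request:
send_rows(
  commands=[
    {"tx": 0, "ty": 0, "tz": 1, "roll": 0},
    {"tx": 0, "ty": 0, "tz": 2, "roll": 0},
  ],
)

```text
time_s: 17.75
eef_pos: [0.5209, 0.161, 0.0624]
ee_rot: [[-0.999, 0.042, 0.0], [0.042, 0.999, 0.0], [-0.0, 0.0, -1.0]]
force: [-2.1, -0.6, -3.6]
grip_width: 0.68
```

Request:
send_rows(
  commands=[
    {"tx": 0, "ty": 0, "tz": 0.7, "roll": 0},
    {"tx": 0, "ty": 1.5, "tz": 0.8, "roll": 0},
    {"tx": 0, "ty": 3, "tz": 1, "roll": 0},
  ],
)

```text
time_s: 18.05
eef_pos: [0.5216, 0.1635, 0.0619]
ee_rot: [[-0.999, 0.042, 0.001], [0.042, 0.999, -0.001], [-0.001, -0.001, -1.0]]
force: [-2.1, -6.0, 6.8]
grip_width: 0.678
```

Request:
send_rows(
  commands=[
    {"tx": 0, "ty": 1, "tz": 0.1, "roll": 0},
    {"tx": 0, "ty": 2, "tz": 0.2, "roll": 0},
  ],
)

```text
time_s: 18.25
eef_pos: [0.5219, 0.1656, 0.0617]
ee_rot: [[-0.999, 0.042, 0.001], [0.042, 0.999, -0.001], [-0.001, -0.001, -1.0]]
force: [-0.9, -5.3, 5.5]
grip_width: 0.674
```

Request:
send_rows(
  commands=[
    {"tx": 0, "ty": 0, "tz": -0.8, "roll": 0},
    {"tx": 0, "ty": 0, "tz": -0.8, "roll": 0},
  ],
)

```text
time_s: 18.45
eef_pos: [0.5213, 0.1662, 0.062]
ee_rot: [[-0.999, 0.041, 0.0], [0.041, 0.999, 0.0], [-0.0, 0.0, -1.0]]
force: [0.9, 0.1, -5.9]
grip_width: 0.678
```

Request:
send_rows(
  commands=[
    {"tx": 0, "ty": 1, "tz": 0, "roll": 0},
    {"tx": 0, "ty": 2, "tz": 0, "roll": 0},
  ],
)

```text
time_s: 18.65
eef_pos: [0.5211, 0.168, 0.0618]
ee_rot: [[-0.999, 0.042, -0.0], [0.042, 0.999, 0.0], [0.0, 0.0, -1.0]]
force: [-0.9, -1.2, -4.5]
grip_width: 0.674
```

Request:
send_rows(
  commands=[
    {"tx": 0, "ty": 1, "tz": 0.1, "roll": 0},
    {"tx": 0, "ty": 2, "tz": 0.2, "roll": 0},
  ],
)

```text
time_s: 18.85
eef_pos: [0.5213, 0.1697, 0.0616]
ee_rot: [[-0.999, 0.042, -0.0], [0.042, 0.999, -0.0], [0.0, -0.0, -1.0]]
force: [-0.6, -3.8, -4.8]
grip_width: 0.682
```

```bash
python3 -c "
from ch import *
s=observe(); p=np.array([s['eef_pos']]); print(inv(p), s['force'], s['ft_torque'])"
```

```text
[[-80.92802062  19.57550663]] [-0.55288422 -3.75865641 -4.78501774] [-0.76428022 -0.03051241 -0.22582251]
```

Request:
send_rows(
  commands=[
    {"tx": 0, "ty": -0.8, "tz": 0.5, "roll": 0},
    {"tx": 0, "ty": -0.8, "tz": 0.7, "roll": 0},
  ],
)

```text
time_s: 19.05
eef_pos: [0.5213, 0.1696, 0.0614]
ee_rot: [[-0.999, 0.041, 0.0], [0.041, 0.999, 0.0], [-0.0, 0.001, -1.0]]
force: [-2.4, -1.4, 4.6]
grip_width: 0.677
```

Request:
send_rows(
  gripper=1,
  commands=[
    {"tx": 0, "ty": 0, "tz": 0, "roll": 0},
    {"tx": 0, "ty": 0, "tz": 0, "roll": 0},
    {"tx": 0, "ty": 0, "tz": 0, "roll": 0},
    {"tx": 0, "ty": 0, "tz": 0, "roll": 0},
    {"tx": 0, "ty": 0, "tz": 0, "roll": 0},
  ],
)

```text
time_s: 19.55
eef_pos: [0.5213, 0.1692, 0.0611]
ee_rot: [[-0.999, 0.042, 0.0], [0.042, 0.999, 0.0], [-0.0, 0.0, -1.0]]
force: [-0.2, -0.9, -0.2]
grip_width: 1.0
```

Request:
send_rows(
  commands=[
    {"tx": 0, "ty": 0, "tz": -15, "roll": 0},
    {"tx": 0, "ty": 0, "tz": -40, "roll": 0},
    {"tx": 20, "ty": 0, "tz": -65, "roll": 0},
    {"tx": 60, "ty": 0, "tz": -65, "roll": 0},
    {"tx": 100, "ty": -20, "tz": -65, "roll": 0},
    {"tx": 110, "ty": -60, "tz": -65, "roll": 0},
    {"tx": 110, "ty": -110, "tz": -65, "roll": 0},
    {"tx": 110, "ty": -160, "tz": -65, "roll": 0},
    {"tx": 110, "ty": -160, "tz": -65, "roll": 0},
  ],
)

```text
time_s: 20.45
eef_pos: [0.4039, 0.0072, 0.1263]
ee_rot: [[-0.999, 0.051, -0.001], [0.051, 0.999, -0.003], [0.001, -0.003, -1.0]]
force: [-1.1, 0.4, 1.5]
grip_width: 1.0
```

```bash
python3 -c "
from h import *
legs()
im=snap('top','t9'); cv2.imwrite('pics/c9.png',cv2.resize(im[120:230,230:345,::-1],None,fx=5,fy=5,interpolation=2))"
```

```text
at [0.4039 0.0072 0.1263] psi 177.09 grip 1.0 F [-1.1  0.4  1.5] t 20.45
```

View pics/c9.png

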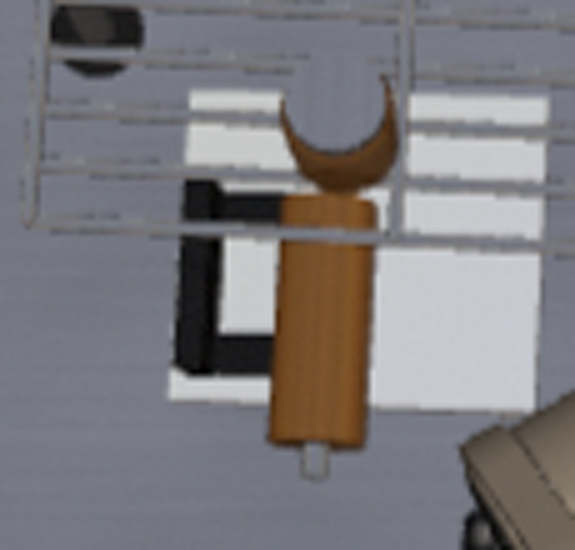

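The roller rests against both feet, at crop (283,212) and (272,355), with its front end overhanging: journal tip at (315,478), board front at y≈405. Next I'll grip the front journal and slide the roller straight in.

```bash
python3 -c "
from ch import *
P=np.array([[315,478],[316,447],[315,462],[330,197]])/5+[230,120]
W=ray('top',P,[.06,.06,.065,.08]); print(W.round(4),inv(W).round(1))
im=cv2.imread('pics/t9.png'); hsv=cv2.cvtColor(im,cv2.COLOR_BGR2HSV); m=cv2.inRange(hsv,(5,90,40),(20,255,220)); m[:170]=0
m=m[:,:320]; L=[]
for v in range(172,207,3):
    xs=np.nonzero(m[v])[0]; L.append([v,xs.min(),xs.max()]); 
L=np.array(L,float); c=np.c_[(L[:,1]+L[:,2])/2+.5,L[:,0]+.5]; B=inv(ray('top',c,.0565+.02)); print(B.round(1)[[0,-1]], 'slope deg',np.degrees(np.polyfit(B[:,0],B[:,1],1)[0]))
j=board(-137,17.5)
legs((*j,.12,177.6),(*j,.054,177.6))"
```

```text
[[0.4525 0.1687 0.06  ]
 [0.4713 0.1685 0.06  ]
 [0.4616 0.1685 0.065 ]
 [0.6211 0.1615 0.08  ]] [[-149.6   15.7]
 [-130.8   16.2]
 [-140.5   15.9]
 [  19.1   15.5]]
[[ -20.6   16.3]
 [-121.1   14.8]] slope deg 0.46740524004098805
at [0.4046 0.0103 0.1267] psi 177.22 grip 1.0 F [-0.1  0.8  0.2] t 20.5
tx -52.8 ty 162.5 tz 6.4 roll -0.075 dist 171
tx 0.0 ty 0.0 tz 66.0 roll -0.000 dist 66
```

Request:
send_rows(
  gripper=0,
  commands=[
    {"tx": -10, "ty": 40, "tz": 0, "roll": 0},
    {"tx": -25, "ty": 85, "tz": 0, "roll": -0.08},
    {"tx": -40, "ty": 130, "tz": 0, "roll": -0.08},
    {"tx": -46, "ty": 161, "tz": 6, "roll": -0.08},
    {"tx": -46, "ty": 161, "tz": 20, "roll": -0.08},
    {"tx": -46, "ty": 161, "tz": 20, "roll": -0.08},
  ],
)

```text
time_s: 21.1
eef_pos: [0.4562, 0.1744, 0.1053]
ee_rot: [[-1.0, 0.031, -0.002], [0.031, 1.0, 0.0], [0.002, 0.0, -1.0]]
force: [1.0, -0.7, 0.5]
grip_width: 0.503
```

```bash
python3 -c "
from ch import *
legs((*board(-144,16),.056,177.2)); print(inv(np.array([observe()['eef_pos']])))"
```

```text
at [0.4562 0.1744 0.1053] psi 178.22 grip 0.503 F [ 1.  -0.7  0.5] t 21.1
tx -2.2 ty -5.6 tz 49.3 roll 0.204 dist 50
[[-146.18631893   21.54942529]]
```

Request:
send_rows(
  commands=[
    {"tx": -2, "ty": -5.5, "tz": 15, "roll": 0.04},
    {"tx": -2, "ty": -5.5, "tz": 35, "roll": 0.04},
    {"tx": -2, "ty": -5.5, "tz": 47, "roll": 0.04},
    {"tx": -2, "ty": -5.5, "tz": 49, "roll": 0.04},
    {"tx": -2, "ty": -5.5, "tz": 49, "roll": 0.04},
  ],
)

```text
time_s: 21.6
eef_pos: [0.4591, 0.167, 0.0571]
ee_rot: [[-0.999, 0.038, -0.0], [0.038, 0.999, -0.0], [0.0, -0.0, -1.0]]
force: [-0.2, -0.1, 0.9]
grip_width: 0.498
```

Request:
send_rows(
  gripper=-1,
  commands=[
    {"tx": 0, "ty": 0, "tz": 0, "roll": 0},
    {"tx": 0, "ty": 0, "tz": 0, "roll": 0},
    {"tx": 0, "ty": 0, "tz": 0, "roll": 0},
    {"tx": 0, "ty": 0, "tz": 0, "roll": 0},
    {"tx": 0, "ty": 0, "tz": 0, "roll": 0},
  ],
)

```text
time_s: 22.1
eef_pos: [0.4596, 0.1678, 0.0577]
ee_rot: [[-0.999, 0.038, 0.001], [0.038, 0.999, 0.001], [-0.001, 0.001, -1.0]]
force: [-0.6, 2.1, 6.2]
grip_width: 0.162
```

```bash
python3 -c "
from ch import *
s=observe(); print(inv(np.array([s['eef_pos']])),np.round(s['force'],1),np.round(s['ft_torque'],2)); legs((*board(-92,16),.056,177.8))"
```

```text
[[-142.5348824    15.04567825]] [-0.6  2.1  6.2] [0.37 0.2  0.06]
at [0.4596 0.1678 0.0577] psi 177.84 grip 0.162 F [-0.6  2.1  6.2] t 22.1
tx -50.5 ty 0.8 tz 1.7 roll 0.007 dist 51
```

Request:
send_rows(
  commands=[
    {"tx": 0, "ty": -1, "tz": -0.5, "roll": 0},
    {"tx": -5, "ty": -2, "tz": -0.5, "roll": 0},
    {"tx": -11, "ty": -2, "tz": -0.5, "roll": 0},
    {"tx": -17, "ty": -2, "tz": -0.5, "roll": 0},
    {"tx": -23, "ty": -2, "tz": -0.5, "roll": 0},
  ],
)

```text
time_s: 22.6
eef_pos: [0.4808, 0.165, 0.0579]
ee_rot: [[-0.999, 0.037, -0.002], [0.037, 0.999, -0.0], [0.002, -0.0, -1.0]]
force: [-16.4, 4.0, 20.1]
grip_width: 0.157
```

```bash
python3 -c "
from ch import *
s=observe(); print(inv(np.array([s['eef_pos']])),np.round(s['force'],1),np.round(s['ft_torque'],2)); legs((*board(-92,14),.056,177.8))"
```

```text
[[-121.26102218   13.1761494 ]] [-16.4   4.   20.1] [0.66 3.21 0.09]
at [0.4808 0.165  0.0579] psi 177.89 grip 0.157 F [-16.4   4.   20.1] t 22.6
tx -29.3 ty 0.7 tz 1.8 roll 0.017 dist 29
```

Request:
send_rows(
  commands=[
    {"tx": 0, "ty": 0, "tz": -0.7, "roll": 0},
    {"tx": 0, "ty": 0, "tz": -1, "roll": 0},
  ],
)

```text
time_s: 22.8
eef_pos: [0.482, 0.1643, 0.0585]
ee_rot: [[-0.999, 0.038, -0.0], [0.038, 0.999, -0.0], [0.0, -0.0, -1.0]]
force: [-0.2, 2.1, -4.0]
grip_width: 0.156
```

```bash
python3 -c "
from ch import *
s=observe(); print(inv(np.array([s['eef_pos']])),np.round(s['force'],1),np.round(s['ft_torque'],2))
im=snap('scene','s10'); hsv=cv2.cvtColor(im,cv2.COLOR_RGB2HSV); cv2.imwrite('pics/c10.png',cv2.resize(im[150:330,230:430,::-1],None,fx=3.3,fy=3.3,interpolation=2))"
```

```text
[[-120.01543797   12.48355162]] [-0.2  2.1 -4. ] [0.43 0.11 0.24]
```

Request:
send_rows(
  commands=[
    {"tx": -6, "ty": 0, "tz": 0, "roll": 0},
    {"tx": -12, "ty": 0, "tz": 0, "roll": 0},
    {"tx": -18, "ty": 0, "tz": 0, "roll": 0},
    {"tx": -24, "ty": 0, "tz": 0, "roll": 0},
    {"tx": -29, "ty": 0, "tz": 0, "roll": 0},
    {"tx": -29, "ty": 0, "tz": 0, "roll": 0},
  ],
)

```text
time_s: 23.45
eef_pos: [0.5122, 0.1633, 0.0586]
ee_rot: [[-0.999, 0.039, 0.001], [0.039, 0.999, 0.001], [-0.001, 0.001, -1.0]]
force: [1.8, 0.3, -2.8]
grip_width: 0.159
```

```bash
python3 -c "
from ch import *
s=observe(); print(inv(np.array([s['eef_pos']])),np.round(s['force'],1),np.round(s['ft_torque'],2)); snap('top','t11')
im=cv2.imread('pics/t11.png'); hsv=cv2.cvtColor(im,cv2.COLOR_BGR2HSV); m=cv2.inRange(hsv,(5,90,40),(20,255,220)); m[:150]=0;m[:,:265]=0;m[:,320:]=0
for v in range(152,206,4):
    xs=np.nonzero(m[v])[0]; print(v,(xs.min(),xs.max()) if len(xs) else None)
g=im.max(2)
for u in (270,276): print(u,[145+i for i in range(64) if (g[145+i,u]<110)!=(g[146+i,u]<110)])"
```

```text
[[-89.78305219  12.74668015]] [ 1.8  0.3 -2.8] [ 0.05 -0.51  0.06]
152 (np.int64(307), np.int64(307))
156 None
160 None
164 None
168 None
172 None
176 None
180 None
184 None
188 None
192 None
196 None
200 None
204 None
270 [154, 162, 177, 178, 187, 194]
276 [146, 154, 192, 194, 195, 199]
```

Request:
send_rows(
  commands=[
    {"tx": 0, "ty": 0.7, "tz": 0.2, "roll": 0},
    {"tx": 0, "ty": 1.4, "tz": 0.4, "roll": 0},
    {"tx": 0, "ty": 1.4, "tz": 0.4, "roll": 0},
  ],
)

```text
time_s: 23.8
eef_pos: [0.5112, 0.1647, 0.0582]
ee_rot: [[-0.999, 0.038, 0.0], [0.038, 0.999, -0.0], [-0.0, -0.0, -1.0]]
force: [2.4, -0.1, -4.3]
grip_width: 0.162
```

Request:
send_rows(
  commands=[
    {"tx": 0, "ty": 0.5, "tz": 0, "roll": 0},
    {"tx": 0, "ty": 1, "tz": 0, "roll": 0},
    {"tx": 0, "ty": 1, "tz": 0, "roll": 0},
  ],
)

```text
time_s: 24.1
eef_pos: [0.511, 0.1657, 0.0581]
ee_rot: [[-0.999, 0.038, -0.0], [0.038, 0.999, -0.0], [0.0, -0.0, -1.0]]
force: [1.4, -1.0, -2.8]
grip_width: 0.159
```

```bash
python3 -c "
from ch import *
s=observe(); print(inv(np.array([s['eef_pos']])),np.round(s['force'],1),np.round(s['ft_torque'],2))"
```

```text
[[-91.03721603  15.0931776 ]] [ 1.4 -1.  -2.8] [-0.18 -0.13 -0.1 ]
```

Request:
send_rows(
  commands=[
    {"tx": 0, "ty": 0.5, "tz": 0, "roll": 0},
    {"tx": 0, "ty": 1, "tz": 0.2, "roll": 0},
    {"tx": 0, "ty": 1, "tz": 0.4, "roll": 0},
  ],
)

```text
time_s: 24.4
eef_pos: [0.5111, 0.1666, 0.0578]
ee_rot: [[-0.999, 0.038, -0.0], [0.038, 0.999, -0.0], [0.0, -0.0, -1.0]]
force: [-2.8, -2.9, 5.7]
grip_width: 0.159
```

```bash
python3 -c "
from ch import *
s=observe(); print(inv(np.array([s['eef_pos']])),np.round(s['force'],1),np.round(s['ft_torque'],2))"
```

```text
[[-91.05204003  16.04370208]] [-2.8 -2.9  5.7] [-0.75  0.62 -0.15]
```

Request:
send_rows(
  gripper=-0.2,
  commands=[
    {"tx": 0, "ty": 0, "tz": -0.2, "roll": 0},
    {"tx": 0, "ty": 0, "tz": -0.2, "roll": 0},
    {"tx": 0, "ty": 0, "tz": -0.2, "roll": 0},
    {"tx": 0, "ty": 0, "tz": -0.2, "roll": 0},
    {"tx": 0, "ty": 0, "tz": -0.2, "roll": 0},
    {"tx": 20, "ty": 0, "tz": -0.2, "roll": 0},
    {"tx": 60, "ty": 0, "tz": -5, "roll": 0},
    {"tx": 90, "ty": 0, "tz": -40, "roll": 0},
    {"tx": 95, "ty": -40, "tz": -80, "roll": 0},
    {"tx": 95, "ty": -80, "tz": -100, "roll": 0},
  ],
)

```text
time_s: 25.4
eef_pos: [0.4141, 0.1059, 0.1505]
ee_rot: [[-0.999, 0.034, 0.001], [0.034, 0.999, 0.0], [-0.001, 0.0, -1.0]]
force: [0.6, -1.1, 0.1]
grip_width: 0.398
```

Request:
send_rows(
  commands=[
    {"tx": 0, "ty": -40, "tz": 0, "roll": 0},
    {"tx": 0, "ty": -80, "tz": 0, "roll": 0},
    {"tx": 0, "ty": -120, "tz": 0, "roll": 0},
    {"tx": 0, "ty": -160, "tz": 0, "roll": 0},
    {"tx": 0, "ty": -160, "tz": 0, "roll": 0},
    {"tx": 0, "ty": -160, "tz": 0, "roll": 0},
  ],
)

```text
time_s: 26.0
eef_pos: [0.4086, -0.0555, 0.1491]
ee_rot: [[-0.999, 0.041, 0.0], [0.041, 0.999, 0.0], [-0.0, 0.0, -1.0]]
force: [-0.1, 0.8, 0.8]
grip_width: 0.401
```

```bash
cat > fin.py <<'E'
from ch import *
im=snap('top','t12'); sc=snap('scene','s12')
a=cv2.resize(im[120:220,230:345,::-1],None,fx=4,fy=4,interpolation=2); b=cv2.resize(sc[180:295,270:375,::-1],None,fx=3.2,fy=3.2,interpolation=2)
h=max(a.shape[0],b.shape[0]); a,b=[cv2.copyMakeBorder(x,0,h-x.shape[0],0,0,0) for x in(a,b)]
cv2.imwrite('pics/c12.png',np.hstack([a,b])); print(a.shape,b.shape)
hsv=cv2.cvtColor(im,cv2.COLOR_RGB2HSV); m=cv2.inRange(hsv,(5,90,40),(20,255,220))
L=[]
for v in range(166,206,2):
    xs=np.nonzero(m[v,270:320])[0]
    if len(xs)>8: L.append([v,270+xs.min(),270+xs.max()])
L=np.array(L,float); print(L[[0,-1]]); c=np.c_[(L[:,1]+L[:,2])/2+.5,L[:,0]+.5]; B=inv(ray('top',c,.0765)); print(B.round(1)[[0,-1]],'slope deg',np.degrees(np.polyfit(B[:,0],B[:,1],1)[0]))
legs()
E
python3 fin.py
```

```text
(400, 460, 3) (400, 336, 3)
[[168. 286. 294.]
 [192. 285. 302.]]
[[ -9.   30.7]
 [-81.8  15.7]] slope deg 4.670857864162763
at [ 0.4088 -0.054   0.1491] psi 177.86 grip 0.402 F [0.6 1.  1. ] t 26.1
```

View pics/c12.png

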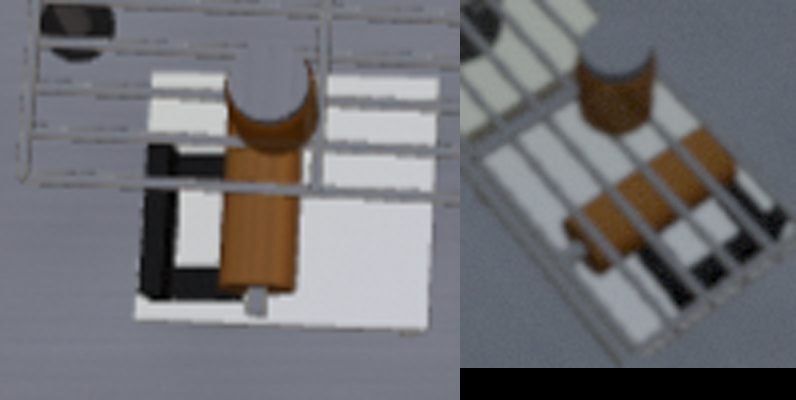

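The roller lies on the board against both feet. The front journal tip at crop y≈317 is inside the board's front edge at y≈324. One numeric check for yaw, extents and stillness, then I hand in.

```bash
python3 - <<'E'
from ch import *
P=np.array([[255,317],[257,292]])/4+[230,120]; print('journal tip, front face',inv(ray('top',P,[.058,.058])).round(1))
im=snap('top','t13'); old=cv2.imread('pics/t12.png')[:,:,::-1]
hsv=cv2.cvtColor(im,cv2.COLOR_RGB2HSV); m=cv2.inRange(hsv,(5,90,40),(20,255,220)); L=[]
for v in range(171,191,2):
    xs=np.nonzero(m[v,270:320])[0]; L.append([v,270+xs.min(),270+xs.max()])
L=np.array(L,float); c=np.c_[(L[:,1]+L[:,2])/2+.5,L[:,0]+.5]; B=inv(ray('top',c,.0765)); print(B.round(1)[[0,-1]],'slope',np.degrees(np.polyfit(B[:,0],B[:,1],1)[0]))
print('diff',np.abs(im[140:205,260:345].astype(int)-old[140:205,260:345]).mean(), 't',observe()['time_s'])
o0=cv2.imread('pics/top0.png')[:,:,::-1]
for n,b in(('cup',(185,175,225,212)),('can',(475,160,515,200))): x0,y0,x1,y1=b; print(n,np.abs(im[y0:y1,x0:x1].astype(int)-o0[y0:y1,x0:x1]).mean())
E
```

```text
journal tip, front face [[-99.6  16.6]
 [-80.3  16.3]]
[[-17.5  16.5]
 [-72.8  17.7]] slope -0.4621871897991711
diff 0.8451885369532428 t 26.15
cup 4.136036036036036
can 4.859375
```

The journal tip is only just inside the front edge (-99.6 of -100 mm). I'll give it a gentle push of about 4 mm on the journal end with shut fingers.

```bash
python3 - <<'E'
from ch import *
a=cv2.imread('pics/top0.png',0).astype(float); b=cv2.imread('pics/t13.png',0).astype(float)
for n,(x0,y0,x1,y1) in(('cup',(180,170,230,218)),('can',(470,155,520,205)),('bench',(30,60,110,140))): print(n,cv2.phaseCorrelate(a[y0:y1,x0:x1],b[y0:y1,x0:x1]),np.abs(a[y0:y1,x0:x1]-b[y0:y1,x0:x1]).mean())
p=board(-135,16.5); q=board(-107,16.5)
legs((*p,.149,177.6),(*p,.052,177.6),(*q,.052,177.6))
E
```

```text
cup ((0.016417773196359065, -0.012090202132124972), 0.9964544007906869) 4.27
can ((-0.04459805552485818, -0.03570443327141248), 0.9944035757835518) 4.6828
bench ((-0.012020536857512809, -0.028303586516038592), 1.0004969857954225) 4.27625
at [ 0.4089 -0.0538  0.1491] psi 177.9 grip 0.399 F [-0.2 -0.6 -0.2] t 26.15
tx -50.1 ty 224.7 tz 0.3 roll 0.061 dist 230
tx 0.0 ty 0.0 tz 97.0 roll -0.000 dist 97
tx -28.0 ty 0.0 tz 0.0 roll -0.000 dist 28
```

Request:
send_rows(
  gripper=-1,
  commands=[
    {"tx": -10, "ty": 45, "tz": 0, "roll": 0},
    {"tx": -20, "ty": 90, "tz": 0, "roll": 0.06},
    {"tx": -30, "ty": 135, "tz": 0, "roll": 0.06},
    {"tx": -40, "ty": 180, "tz": 0, "roll": 0.06},
    {"tx": -50, "ty": 224, "tz": 0, "roll": 0.06},
    {"tx": -50, "ty": 225, "tz": 30, "roll": 0.06},
    {"tx": -50, "ty": 225, "tz": 65, "roll": 0.06},
    {"tx": -50, "ty": 225, "tz": 90, "roll": 0.06},
    {"tx": -50, "ty": 225, "tz": 97, "roll": 0.06},
    {"tx": -50, "ty": 225, "tz": 97, "roll": 0.06},
  ],
)

```text
time_s: 27.15
eef_pos: [0.4666, 0.1692, 0.0518]
ee_rot: [[-0.999, 0.042, -0.001], [0.041, 0.999, 0.0], [0.001, 0.0, -1.0]]
force: [-0.5, -0.8, 0.7]
grip_width: 0.001
```

```bash
python3 - <<'E'
from ch import *
print(inv(np.array([observe()['eef_pos']]))); legs((*board(-107,16.5),.052,177.6))
E
```

```text
[[-135.61973787   16.73314163]]
at [0.4666 0.1692 0.0518] psi 177.62 grip 0.001 F [-0.5 -0.8  0.7] t 27.15
tx -28.6 ty -0.2 tz -0.2 roll 0.004 dist 29
```

Request:
send_rows(
  commands=[
    {"tx": -8, "ty": 0, "tz": 0, "roll": 0},
    {"tx": -16, "ty": 0, "tz": 0, "roll": 0},
    {"tx": -20, "ty": 0, "tz": 0, "roll": 0},
    {"tx": -22, "ty": 0, "tz": 0, "roll": 0},
    {"tx": -24, "ty": 0, "tz": 0, "roll": 0},
    {"tx": -26, "ty": 0, "tz": 0, "roll": 0},
    {"tx": -27, "ty": 0, "tz": 0, "roll": 0},
  ],
)

```text
time_s: 27.85
eef_pos: [0.4943, 0.1669, 0.0521]
ee_rot: [[-0.999, 0.044, 0.0], [0.044, 0.999, 0.0], [-0.0, 0.0, -1.0]]
force: [-4.5, 0.8, 2.0]
grip_width: -0.0
```

Request:
send_rows(
  commands=[
    {"tx": -0.7, "ty": 0, "tz": 0, "roll": 0},
    {"tx": -1.4, "ty": 0, "tz": 0, "roll": 0},
  ],
)

```text
time_s: 28.05
eef_pos: [0.4946, 0.167, 0.052]
ee_rot: [[-0.999, 0.043, -0.001], [0.043, 0.999, -0.0], [0.001, -0.0, -1.0]]
force: [-8.8, 0.3, 6.3]
grip_width: 0.0
```

Request:
send_rows(
  commands=[
    {"tx": 5, "ty": 0, "tz": 0, "roll": 0},
    {"tx": 20, "ty": 0, "tz": 0, "roll": 0},
    {"tx": 45, "ty": 0, "tz": -30, "roll": 0},
    {"tx": 65, "ty": 0, "tz": -75, "roll": 0},
    {"tx": 65, "ty": -45, "tz": -100, "roll": 0},
    {"tx": 65, "ty": -90, "tz": -100, "roll": 0},
    {"tx": 65, "ty": -135, "tz": -100, "roll": 0},
    {"tx": 65, "ty": -180, "tz": -100, "roll": 0},
    {"tx": 65, "ty": -220, "tz": -100, "roll": 0},
    {"tx": 65, "ty": -220, "tz": -100, "roll": 0},
  ],
)

```text
time_s: 29.05
eef_pos: [0.4202, -0.0552, 0.1517]
ee_rot: [[-0.999, 0.051, -0.001], [0.051, 0.999, -0.001], [0.0, -0.001, -1.0]]
force: [-0.2, 0.2, -0.7]
grip_width: -0.001
```

```bash
python3 - <<'E'
from ch import *
im=snap('top','t14'); hsv=cv2.cvtColor(im,cv2.COLOR_RGB2HSV); m=cv2.inRange(hsv,(5,90,40),(20,255,220)); L=[]
for v in range(171,189,2):
    xs=np.nonzero(m[v,270:320])[0]; L.append([v,270+xs.min(),270+xs.max()])
L=np.array(L,float); c=np.c_[(L[:,1]+L[:,2])/2+.5,L[:,0]+.5]; B=inv(ray('top',c,.0765)); print(B.round(1)[[0,-1]],'slope',np.degrees(np.polyfit(B[:,0],B[:,1],1)[0]))
old=cv2.imread('pics/t13.png')[:,:,::-1]
for n,I in(('old',old),('new',im)):
    g=I[:,:,:].astype(int); print(n,'journal col 293/294 rows 186-204:',g[186:204,293:295].mean((1,2)).round().tolist()); 
    print(' sat',cv2.cvtColor(np.ascontiguousarray(I),cv2.COLOR_RGB2HSV)[186:204,293,1].tolist()); print(' chock col 268 rows',[150+i for i in range(50) if (I[150+i,280].max()<110)!=(I[151+i,280].max()<110)])
print(observe()['time_s'])
E
```

```text
[[-17.5  16.5]
 [-66.6  16.6]] slope 0.40677032038186417
old journal col 293/294 rows 186-204: [82.0, 81.0, 82.0, 82.0, 70.0, 66.0, 108.0, 122.0, 123.0, 123.0, 122.0, 118.0, 120.0, 165.0, 182.0, 123.0, 122.0, 123.0]
 sat [165, 163, 165, 164, 165, 48, 16, 27, 27, 25, 27, 26, 14, 7, 8, 8, 27, 27]
 chock col 268 rows [157, 165, 186, 194]
new journal col 293/294 rows 186-204: [82.0, 82.0, 82.0, 80.0, 65.0, 78.0, 122.0, 122.0, 124.0, 123.0, 124.0, 117.0, 125.0, 179.0, 183.0, 123.0, 121.0, 122.0]
 sat [166, 164, 166, 163, 163, 25, 25, 27, 27, 27, 29, 27, 8, 8, 8, 8, 27, 29]
 chock col 268 rows [157, 165, 186, 194]
29.1
```

The roller is stable and the chock unmoved, but the tip is inside by only 1–3 mm. One more short push, since it's cheap.

```bash
python3 - <<'E'
from ch import *
legs((*board(-135,16.5),.15,177.6),(*board(-135,16.5),.056,177.6),(*board(-103.5,16.5),.056,177.6))
E
```

```text
at [ 0.4206 -0.0526  0.1519] psi 177.22 grip 0.001 F [-0.6  1.1  0.3] t 29.1
tx -35.8 ty 223.5 tz 1.8 roll -0.077 dist 226
tx 0.0 ty 0.0 tz 94.0 roll -0.000 dist 94
tx -31.5 ty 0.0 tz 0.0 roll -0.000 dist 31
```

Request:
send_rows(
  commands=[
    {"tx": -7, "ty": 45, "tz": 0, "roll": 0},
    {"tx": -15, "ty": 90, "tz": 0, "roll": -0.08},
    {"tx": -22, "ty": 135, "tz": 0, "roll": -0.08},
    {"tx": -30, "ty": 180, "tz": 0, "roll": -0.08},
    {"tx": -36, "ty": 224, "tz": 0, "roll": -0.08},
    {"tx": -36, "ty": 224, "tz": 30, "roll": -0.08},
    {"tx": -36, "ty": 224, "tz": 65, "roll": -0.08},
    {"tx": -36, "ty": 224, "tz": 90, "roll": -0.08},
    {"tx": -36, "ty": 224, "tz": 96, "roll": -0.08},
    {"tx": -36, "ty": 224, "tz": 96, "roll": -0.08},
  ],
)

```text
time_s: 30.1
eef_pos: [0.4661, 0.1732, 0.056]
ee_rot: [[-0.999, 0.035, -0.001], [0.035, 0.999, 0.001], [0.001, 0.001, -1.0]]
force: [-0.0, 0.4, -0.2]
grip_width: -0.002
```

```bash
python3 - <<'E'
from ch import *
print(inv(np.array([observe()['eef_pos']]))); legs((*board(-103.5,16.5),.056,177.6))
E
```

```text
[[-136.20501716   20.71499691]]
at [0.4661 0.1732 0.056 ] psi 178.0 grip -0.002 F [-0.   0.4 -0.2] t 30.1
tx -32.7 ty -4.4 tz -0.1 roll 0.080 dist 33
```

Request:
send_rows(
  commands=[
    {"tx": -8, "ty": -4, "tz": 0, "roll": 0.08},
    {"tx": -16, "ty": -4.5, "tz": 0, "roll": 0.08},
    {"tx": -22, "ty": -4.5, "tz": 0, "roll": 0.08},
    {"tx": -26, "ty": -4.5, "tz": 0, "roll": 0.08},
    {"tx": -28, "ty": -4.5, "tz": 0, "roll": 0.08},
    {"tx": -30, "ty": -4.5, "tz": 0, "roll": 0.08},
    {"tx": -32, "ty": -4.5, "tz": 0, "roll": 0.08},
    {"tx": -33, "ty": -4.5, "tz": 0, "roll": 0.08},
    {"tx": -33, "ty": -4.5, "tz": 0, "roll": 0.08},
  ],
)

```text
time_s: 31.0
eef_pos: [0.4988, 0.1665, 0.0561]
ee_rot: [[-0.999, 0.043, -0.001], [0.043, 0.999, -0.0], [0.001, -0.0, -1.0]]
force: [-6.0, -0.8, 4.0]
grip_width: -0.001
```

Request:
send_rows(
  commands=[
    {"tx": 5, "ty": 0, "tz": 0, "roll": 0},
    {"tx": 20, "ty": 0, "tz": 0, "roll": 0},
    {"tx": 45, "ty": 0, "tz": -30, "roll": 0},
    {"tx": 65, "ty": 0, "tz": -75, "roll": 0},
    {"tx": 65, "ty": -45, "tz": -100, "roll": 0},
    {"tx": 65, "ty": -90, "tz": -100, "roll": 0},
    {"tx": 65, "ty": -135, "tz": -100, "roll": 0},
    {"tx": 65, "ty": -180, "tz": -100, "roll": 0},
    {"tx": 65, "ty": -220, "tz": -100, "roll": 0},
    {"tx": 65, "ty": -220, "tz": -100, "roll": 0},
  ],
)

```text
time_s: 32.0
eef_pos: [0.4242, -0.0556, 0.1557]
ee_rot: [[-0.999, 0.051, -0.001], [0.051, 0.999, -0.001], [0.001, -0.001, -1.0]]
force: [-0.7, 0.2, 0.3]
grip_width: -0.002
```

```bash
python3 - <<'E'
from ch import *
im=snap('top','t15'); hsv=cv2.cvtColor(im,cv2.COLOR_RGB2HSV); m=cv2.inRange(hsv,(5,90,40),(20,255,220)); L=[]
for v in range(171,189,2):
    xs=np.nonzero(m[v,270:320])[0]; L.append([v,270+xs.min(),270+xs.max()])
L=np.array(L,float); c=np.c_[(L[:,1]+L[:,2])/2+.5,L[:,0]+.5]; B=inv(ray('top',c,.0765)); print(B.round(1)[[0,-1]],'slope',np.degrees(np.polyfit(B[:,0],B[:,1],1)[0]))
print('journal',im[186:204,293].mean(1).round().tolist(),hsv[186:204,293,1].tolist())
print('foot rows',[150+i for i in range(50) if (im[150+i,280].max()<110)!=(im[151+i,280].max()<110)],'foot-roller gap cols',[(v,im[v,276:292].max(1).tolist()) for v in (162,190)])
print(observe()['time_s'])
E
```

```text
[[-17.5  16.5]
 [-66.6  16.6]] slope 0.40677032038186417
journal [83.0, 82.0, 76.0, 60.0, 87.0, 125.0, 123.0, 123.0, 123.0, 125.0, 111.0, 131.0, 203.0, 203.0, 184.0, 124.0, 121.0, 123.0] [161, 162, 165, 144, 17, 27, 29, 25, 29, 29, 24, 8, 7, 7, 7, 6, 27, 27]
foot rows [157, 165, 186, 194] foot-roller gap cols [(162, [25, 27, 27, 24, 26, 25, 25, 27, 26, 35, 72, 100, 112, 115, 113, 117]), (190, [27, 26, 25, 27, 27, 23, 27, 30, 37, 50, 51, 54, 56, 54, 55, 62])]
32.05
```

```bash
python3 -c "
from h import *
print(job_done())"
```

```text
the job is handed in; nothing more can be done
None
```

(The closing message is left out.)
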